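Test the coffee canisters, dock the sound ones and bolt the tray

ROBOT

A 6-joint arm with a two-finger parallel gripper is mounted at the origin on the work surface. World frame = base frame: x ahead of the robot, y to its left, z up, the work surface at z = 0. Lengths are in mm, angles in rad, forces in N, time in s.
With the tool pointing down it reaches from about 350 to 775 mm from the base axis. Payload 7.3 kg.
Tool frame: the origin (TCP) lies at the very end of the fingers, on their centre line; the grasp point (between the pads) lies bot.grip_point_offset behind it (bot.grip_point_offset is the distance from the TCP to the grasp point, in mm); z points along the fingers, y is the line along which they close (so a half turn about z gives the same grasp; the last joint's range is limited). The gripper opens to 92 mm and grips with 3 to 60 N. Pads are 19 mm wide; open, the fingers measure 130 mm over their backs; the gripper's body (75 mm by 190 mm) begins 47 mm behind the grasp point.
Start: joints at [1.084, 0.342, 1.524, -0, 1.275, -0.146], TCP at [175.463, 494.831, 226.741] pointing down, gripper open.
Joint ranges: [-2.53, 2.53], [-0.77, 2.02], [0.04, 2.7], [-1, 4.14], [0.28, 2.66], [-3.11, 3.11]. Speed limits (rad/s): [2.57, 2.57, 3.14, 3.14, 3.14, 3.14].

INTERFACE

Orientations are given as [roll, pitch, yaw] about the fixed x, y, z axes, in that order (R = Rz(yaw) Ry(pitch) Rx(roll)).
In Python, from plant import bot gives the robot as it stands. The module is installed in compiled form; this text tells all that it offers.
- The arm moves only by the tool carry_out, never from a script. Its argument "plan" is a list of rows, each an object of numbers: "tx", "ty", "tz": the shift along the world's x, y, z in mm; "rx", "ry", "rz": the turn, a rotation vector about the world's x, y, z in rad. A call has 1 to 12 rows; each row shifts and turns the commanded pose from where the row before left it; what a row does not reach is not made up. A row lasts 1/10 s, in which the tool goes at most 50 mm and 8.59 degrees, less where a joint would pass 70% of its speed; a pose out of reach is approached as far as the arm can. A call with a gripper value outside its range is refused whole. "gripper" is the closure, from 0 (fully open) to 1 (shut), set as the call begins (left out, the last holds). The fingers move at their own pace and stop on an object; the grip force is fixed at half the most. Time passes only in rows, so rows that do not move let the fingers close. It gives the time, the measured TCP pose, the force, the opening and the grip force at its end, in the units of the state.
- bot.get_obs(): the state, without advancing time (a new reading comes with each control period).
- bot.capture(name): name is "scene" or "top"; returns the picture (420x560x3 uint8, red, green, blue); there is no depth.
- bot.camera_model(name): a dict with "camera_matrix" (3x3 intrinsics, pixels), "R" (3x3) and "t" (3): a world point X has camera coordinates R X + t. Camera axes: x right, y down, z forward; pixel columns grow to the right and rows downward; lengths in mm; the calibration is good to about 2 mm. A picture is of the moment at which its call begins. camera_model takes no time and is no camera call.
- bot.close_job(): hands the job in; it is judged then, once.
The state is a dict: "time": time; "joint_positions": joint angles; "dq": joint speeds; "tau": joint torques, N m; "tool_pos": TCP position; "tcp_rot": TCP orientation; "contact_force": force on the tool from outside, world axes, zero at the start; "moment": the same for the moment, N m; "grip_width": finger opening in mm; "finger_force": force on a finger pad.
Only numpy, scipy, OpenCV 4.12 (cv2) and the standard library are available. Lean on these libraries where they do the work, as an engineer would, in place of code of your own. Each camera call takes 0.05 s, during which the arm holds its last target. There are 200 camera calls.

TASK

Press the button on every coffee canister: stand each one whose button stays down in the pulled-out aluminium tray, and each one whose button pops back up on the cork mat, all upright. Then push the tray fully home, slide the barrel bolt right across into the tray's keeper and turn its handle down into the notch. Leave the mug beside the canisters and the sugar jar where they are.

Things in the scene. Friction and masses are not known exactly. Their poses are not given: they have to be found in the camera images.
- canister_a: Push-top coffee canister (may be absent): plain steel cylinder 56 mm in diameter with a black lid (57 mm), 73 mm tall without its button, about 300 g, heavy in the base, standing on the worktop. Origin: centre of its underside; z is up along its axis.
- canister_a_button (a joint): Travel of that canister's grey button (32 mm across, centred on the lid), 0 to 0.010 m: 0 up (button top 87 mm above the canister's underside), 0.010 fully pressed (top at 77 mm); takes less than 6 N. A sound button stays down once pressed home; a worn one springs back when let go. All look alike until pressed; pressing again does not raise one.
- canister_a_mark (a joint): Tell-tale inside that canister's lid, out of sight, 0 to 0.012 m: the button pushes it down and it stays down, so it reads above 0.006 once the button has been pressed home, sound or worn.
- canister_b: Push-top coffee canister (may be absent): plain steel cylinder 56 mm in diameter with a black lid (57 mm), 73 mm tall without its button, about 300 g, heavy in the base, standing on the worktop. Origin: centre of its underside; z is up along its axis.
- canister_b_button (a joint): Travel of that canister's grey button (32 mm across, centred on the lid), 0 to 0.010 m: 0 up (button top 87 mm above the canister's underside), 0.010 fully pressed (top at 77 mm); takes less than 6 N. A sound button stays down once pressed home; a worn one springs back when let go. All look alike until pressed; pressing again does not raise one.
- canister_b_mark (a joint): Tell-tale inside that canister's lid, out of sight, 0 to 0.012 m: the button pushes it down and it stays down, so it reads above 0.006 once the button has been pressed home, sound or worn.
- canister_c: Push-top coffee canister (may be absent): plain steel cylinder 56 mm in diameter with a black lid (57 mm), 73 mm tall without its button, about 300 g, heavy in the base, standing on the worktop. Origin: centre of its underside; z is up along its axis.
- canister_c_button (a joint): Travel of that canister's grey button (32 mm across, centred on the lid), 0 to 0.010 m: 0 up (button top 87 mm above the canister's underside), 0.010 fully pressed (top at 77 mm); takes less than 6 N. A sound button stays down once pressed home; a worn one springs back when let go. All look alike until pressed; pressing again does not raise one.
- canister_c_mark (a joint): Tell-tale inside that canister's lid, out of sight, 0 to 0.012 m: the button pushes it down and it stays down, so it reads above 0.006 once the button has been pressed home, sound or worn.
- canister_d: Push-top coffee canister (may be absent): plain steel cylinder 56 mm in diameter with a black lid (57 mm), 73 mm tall without its button, about 300 g, heavy in the base, standing on the worktop. Origin: centre of its underside; z is up along its axis.
- canister_d_button (a joint): Travel of that canister's grey button (32 mm across, centred on the lid), 0 to 0.010 m: 0 up (button top 87 mm above the canister's underside), 0.010 fully pressed (top at 77 mm); takes less than 6 N. A sound button stays down once pressed home; a worn one springs back when let go. All look alike until pressed; pressing again does not raise one.
- canister_d_mark (a joint): Tell-tale inside that canister's lid, out of sight, 0 to 0.012 m: the button pushes it down and it stays down, so it reads above 0.006 once the button has been pressed home, sound or worn.
- canister_e: Push-top coffee canister (may be absent): plain steel cylinder 56 mm in diameter with a black lid (57 mm), 73 mm tall without its button, about 300 g, heavy in the base, standing on the worktop. Origin: centre of its underside; z is up along its axis.
- canister_e_button (a joint): Travel of that canister's grey button (32 mm across, centred on the lid), 0 to 0.010 m: 0 up (button top 87 mm above the canister's underside), 0.010 fully pressed (top at 77 mm); takes less than 6 N. A sound button stays down once pressed home; a worn one springs back when let go. All look alike until pressed; pressing again does not raise one.
- canister_e_mark (a joint): Tell-tale inside that canister's lid, out of sight, 0 to 0.012 m: the button pushes it down and it stays down, so it reads above 0.006 once the button has been pressed home, sound or worn.
- dock: Fixed dock: wooden board (270 by 275 by 12 mm) with the sliding tray; on its -y side a wooden block with a steel barrel bolt. Origin on the worktop under the centre of the tray when fully home; x points away from the robot, the way the tray slides home; y along the bolt, the way it is shot; z up. Turned up to 0.1 rad.
- tray (a joint): Slide of the tray in the dock, 0 to 0.09 m: 0 is fully home (against its stop), 0.09 right out towards the robot; about 3 N of friction. To push it, a tab (70 mm wide in y, 5 mm thick) stands up from the middle of its front wall: front face 70 mm nearer the robot than tray_floor, top edge 55 mm above tray_floor.
- tray_floor (a point): Centre of the inner floor (19 mm above the worktop) of the open aluminium tray; moves with it, axes as the dock's. Inside 120 mm (x) by 246 mm (y), walls rise 19 mm above the floor: room for three canisters in a row along y, 78 mm apart. Outside its -y wall, 30 mm nearer the robot than this point, is the steel keeper loop (opening 20 mm wide).
- bolt (a joint): Slide of the barrel bolt along the dock's +y, 0 to 0.05 m: 0 drawn back, 0.05 shot fully across into the tray's keeper loop. About 2.5 N of friction. It can enter the loop only with the tray home.
- bolt_handle (a joint): Turn of the bolt's handle about the bolt: 0 upright, 1.57 laid level towards the robot (dock's -x); 0.6 N at the knob. A steel cheek, 22 mm higher than the axis and 10 to 18 mm in front of it, stops it within 0.25 rad except at its 18 mm notch, reached at bolt 0.045 to 0.05. In the notch the handle keeps the bolt from sliding back. Stays where left.
- bolt_knob (a point): Centre of the steel ball (20 mm in diameter) at the handle's end, 60 mm from the bolt's axis; the stem is 9 mm thick. Upright it stands right above the axis, 122 mm above the worktop. The ball can be pinched from above along the dock's y, both to slide the bolt and to lead the handle over in an arc.
- mat: Cork mat fixed on the worktop, 200 mm (its x) by 130 mm (its y) by 6 mm thick; origin at the centre of its underside. Place for worn canisters.
- mug: White mug, bystander, 90 mm tall, 76 mm across; origin at the centre of its underside.
- sugar_jar: Sugar jar, bystander, 90 mm tall, 68 mm across; origin at the centre of its underside.
There are look-alikes about, which are no part of the job. What is shaped like the canister_e but red is not meant.

How it is judged (in metres and radians):
On the way, in this order (a step that is already met when the one before it is completed fails the run):
1. every canister has been pressed and stands sorted, in the tray or on the mat, the tray not yet home (((x of canister_a in the frame of tray_floor between -0.05 and 0.05 m and y of canister_a in the frame of tray_floor between -0.115 and 0.115 m and z of canister_a in the frame of tray_floor between -0.006 and 0.006 m and angle between canister_a's own z axis and vertical below 0.15 rad and value of joint canister_a_button above 0.007 m) or (x of canister_a in the frame of mat between -0.095 and 0.095 m and y of canister_a in the frame of mat between -0.06 and 0.06 m and z of canister_a in the frame of mat between 0 and 0.012 m and angle between canister_a's own z axis and vertical below 0.15 rad and value of joint canister_a_button below 0.003 m)) and ((x of canister_b in the frame of tray_floor between -0.05 and 0.05 m and y of canister_b in the frame of tray_floor between -0.115 and 0.115 m and z of canister_b in the frame of tray_floor between -0.006 and 0.006 m and angle between canister_b's own z axis and vertical below 0.15 rad and value of joint canister_b_button above 0.007 m) or (x of canister_b in the frame of mat between -0.095 and 0.095 m and y of canister_b in the frame of mat between -0.06 and 0.06 m and z of canister_b in the frame of mat between 0 and 0.012 m and angle between canister_b's own z axis and vertical below 0.15 rad and value of joint canister_b_button below 0.003 m)) and ((x of canister_c in the frame of tray_floor between -0.05 and 0.05 m and y of canister_c in the frame of tray_floor between -0.115 and 0.115 m and z of canister_c in the frame of tray_floor between -0.006 and 0.006 m and angle between canister_c's own z axis and vertical below 0.15 rad and value of joint canister_c_button above 0.007 m) or (x of canister_c in the frame of mat between -0.095 and 0.095 m and y of canister_c in the frame of mat between -0.06 and 0.06 m and z of canister_c in the frame of mat between 0 and 0.012 m and angle between canister_c's own z axis and vertical below 0.15 rad and value of joint canister_c_button below 0.003 m)) and ((x of canister_d in the frame of tray_floor between -0.05 and 0.05 m and y of canister_d in the frame of tray_floor between -0.115 and 0.115 m and z of canister_d in the frame of tray_floor between -0.006 and 0.006 m and angle between canister_d's own z axis and vertical below 0.15 rad and value of joint canister_d_button above 0.007 m) or (x of canister_d in the frame of mat between -0.095 and 0.095 m and y of canister_d in the frame of mat between -0.06 and 0.06 m and z of canister_d in the frame of mat between 0 and 0.012 m and angle between canister_d's own z axis and vertical below 0.15 rad and value of joint canister_d_button below 0.003 m)) and ((x of canister_e in the frame of tray_floor between -0.05 and 0.05 m and y of canister_e in the frame of tray_floor between -0.115 and 0.115 m and z of canister_e in the frame of tray_floor between -0.006 and 0.006 m and angle between canister_e's own z axis and vertical below 0.15 rad and value of joint canister_e_button above 0.007 m) or (x of canister_e in the frame of mat between -0.095 and 0.095 m and y of canister_e in the frame of mat between -0.06 and 0.06 m and z of canister_e in the frame of mat between 0 and 0.012 m and angle between canister_e's own z axis and vertical below 0.15 rad and value of joint canister_e_button below 0.003 m)) and value of joint each of canister_a_mark, canister_b_mark, canister_c_mark, canister_d_mark, canister_e_mark above 0.006 m and value of joint tray above 0.02 m), for 0.2 s.
2. the tray is home with the bolt not yet across (value of joint tray below 0.006 m and value of joint bolt below 0.03 m), for 0.2 s.
3. the bolt is shot across, its handle still up (value of joint tray below 0.006 m and value of joint bolt above 0.042 m and value of joint bolt_handle below 0.6 rad), for 0.1 s.
4. the handle is turned down into the notch (value of joint tray below 0.006 m and value of joint bolt above 0.042 m and value of joint bolt_handle above 1.3 rad), for 0.2 s.
At the end, for the whole second after the job is handed in: Tray home within 6 mm; bolt shot 42 of 50 mm or more, handle down 1.3 rad or more; canisters whose button stays down (over 7 mm) upright within 0.15 rad on the tray floor; those whose button springs back upright with centre over the cork mat; all pressed and at rest (all of step 4 and ((x of canister_a in the frame of tray_floor between -0.05 and 0.05 m and y of canister_a in the frame of tray_floor between -0.115 and 0.115 m and z of canister_a in the frame of tray_floor between -0.006 and 0.006 m and angle between canister_a's own z axis and vertical below 0.15 rad and value of joint canister_a_button above 0.007 m) or (x of canister_a in the frame of mat between -0.095 and 0.095 m and y of canister_a in the frame of mat between -0.06 and 0.06 m and z of canister_a in the frame of mat between 0 and 0.012 m and angle between canister_a's own z axis and vertical below 0.15 rad and value of joint canister_a_button below 0.003 m)) and ((x of canister_b in the frame of tray_floor between -0.05 and 0.05 m and y of canister_b in the frame of tray_floor between -0.115 and 0.115 m and z of canister_b in the frame of tray_floor between -0.006 and 0.006 m and angle between canister_b's own z axis and vertical below 0.15 rad and value of joint canister_b_button above 0.007 m) or (x of canister_b in the frame of mat between -0.095 and 0.095 m and y of canister_b in the frame of mat between -0.06 and 0.06 m and z of canister_b in the frame of mat between 0 and 0.012 m and angle between canister_b's own z axis and vertical below 0.15 rad and value of joint canister_b_button below 0.003 m)) and ((x of canister_c in the frame of tray_floor between -0.05 and 0.05 m and y of canister_c in the frame of tray_floor between -0.115 and 0.115 m and z of canister_c in the frame of tray_floor between -0.006 and 0.006 m and angle between canister_c's own z axis and vertical below 0.15 rad and value of joint canister_c_button above 0.007 m) or (x of canister_c in the frame of mat between -0.095 and 0.095 m and y of canister_c in the frame of mat between -0.06 and 0.06 m and z of canister_c in the frame of mat between 0 and 0.012 m and angle between canister_c's own z axis and vertical below 0.15 rad and value of joint canister_c_button below 0.003 m)) and ((x of canister_d in the frame of tray_floor between -0.05 and 0.05 m and y of canister_d in the frame of tray_floor between -0.115 and 0.115 m and z of canister_d in the frame of tray_floor between -0.006 and 0.006 m and angle between canister_d's own z axis and vertical below 0.15 rad and value of joint canister_d_button above 0.007 m) or (x of canister_d in the frame of mat between -0.095 and 0.095 m and y of canister_d in the frame of mat between -0.06 and 0.06 m and z of canister_d in the frame of mat between 0 and 0.012 m and angle between canister_d's own z axis and vertical below 0.15 rad and value of joint canister_d_button below 0.003 m)) and ((x of canister_e in the frame of tray_floor between -0.05 and 0.05 m and y of canister_e in the frame of tray_floor between -0.115 and 0.115 m and z of canister_e in the frame of tray_floor between -0.006 and 0.006 m and angle between canister_e's own z axis and vertical below 0.15 rad and value of joint canister_e_button above 0.007 m) or (x of canister_e in the frame of mat between -0.095 and 0.095 m and y of canister_e in the frame of mat between -0.06 and 0.06 m and z of canister_e in the frame of mat between 0 and 0.012 m and angle between canister_e's own z axis and vertical below 0.15 rad and value of joint canister_e_button below 0.003 m)) and value of joint each of canister_a_mark, canister_b_mark, canister_c_mark, canister_d_mark, canister_e_mark above 0.006 m and linear speed of each of canister_a, canister_b, canister_c, canister_d, canister_e below 0.03 m/s); the robot touches nothing.
It fails at once if the mug or the sugar jar is knocked over or shoved more than 60 mm (angle between any of mug, sugar_jar's own z axis and vertical above 0.5 rad or distance of any of mug, sugar_jar from where it was at the start of the episode above 0.06 m).
Of canister_a, canister_b, canister_c, canister_d, canister_e only 3 to 5 are there at a start; the rules pass over those that are not, and their reading is None.
At some moment in a run one of canister_a, canister_b, canister_c, canister_d, canister_e may be knocked a few centimetres aside while the robot is not near it.
It also fails if it takes over 210 s, if anything falls off the work surface, if the arm or the gripper's body presses on something with over 40 N, if the wrist force passes 120 N, or if a joint passes its speed limit or range.

## Working session

There is one attempt and no reset: what is moved stays moved. The work goes in short steps, Python scripts to look and compute and a tool call to move; the robot and the scene stay as the last step left them, time stands still between calls to the robot, and variables do not carry over. Pictures are saved under pics/ and viewed, at most 14 in all, crops included, and the job is handed in when it is done.

Besides the shell and the picture viewer there is one more tool, called after ">>>" as name(argument=value, ...), one argument or row to a line, values as JSON. carry_out: Moves the arm, as the interface text tells. Its arguments: {"type":"object","properties":{"plan":{"type":"array"},"gripper":{"type":"number"}},"required":["plan"]}

```bash
mkdir -p pics; cat > h.py <<'E'
import numpy as np, cv2
from plant import bot
def snap(n,f,crop=None,s=1):
    im=bot.capture(n)[:,:,::-1]
    if crop: a,b,c,d=crop; im=im[b:d,a:c]
    if s!=1: im=cv2.resize(im,None,fx=s,fy=s,interpolation=cv2.INTER_CUBIC)
    cv2.imwrite('pics/'+f,im)
def ray(n,u,v,z):
    m=bot.camera_model(n);K,R,t=[np.array(m[k]) for k in('camera_matrix','R','t')]
    d=R.T@np.linalg.inv(K)@[u,v,1]; c=-R.T@t
    return c+d*(z-c[2])/d[2]
def proj(n,X):
    m=bot.camera_model(n);K,R,t=[np.array(m[k]) for k in('camera_matrix','R','t')]
    p=K@(R@np.array(X,float)+t); return p[:2]/p[2]
E
python3 - <<'E'
from h import *
snap('top','t1.png',s=1.42); snap('scene','s1.png',s=1.42)
for n in('top','scene'):
    m=bot.camera_model(n); print(n,-np.array(m['R']).T@m['t'],m['camera_matrix'],m['R'])
o=bot.get_obs();print(o,bot.grip_point_offset)
E
```

```text
top [ 293.47962299   11.70176601 1656.0643814 ] [[498.5235536    0.         283.97351632]
 [  0.         498.5235536  207.65746127]
 [  0.           0.           1.        ]] [[-0.02570713 -0.99965918  0.00454607]
 [-0.99055158  0.02485959 -0.13486869]
 [ 0.13470971 -0.00797021 -0.99085305]]
scene [1335.30557729  466.18430953  697.07688949] [[456.74851766   0.         274.88111708]
 [  0.         456.74851766 211.47692566]
 [  0.           0.           1.        ]] [[-0.46252942  0.88637239 -0.02026128]
 [ 0.47463878  0.22824589 -0.85007167]
 [-0.74885551 -0.40279994 -0.52627715]]
{'time': 0.1, 'joint_positions': array([ 1.08399442e+00,  3.42641595e-01,  1.52493391e+00,  2.82750453e-06,
        1.27541485e+00, -1.45997409e-01]), 'dq': array([ 0.00025723,  0.0007498 , -0.00324113, -0.00098763,  0.00013058,
       -0.00104023]), 'tau': array([ 2.01445509e-03, -4.32003772e+01, -2.44695479e+01,  7.17816199e-02,
        5.27645065e-02, -6.26676047e-05]), 'tool_pos': array([175.27900176, 494.4793942 , 226.11607904]), 'tcp_rot': array([-3.14021022e+00, -2.06010950e-04,  2.80078718e+00]), 'contact_force': array([0.13901998, 0.60896291, 0.35651251]), 'moment': array([-0.01010168, -0.01692317, -0.03390075]), 'finger_force': 0.0, 'grip_width': 91.77904976216921} 18.8
```

View pics/t1.png

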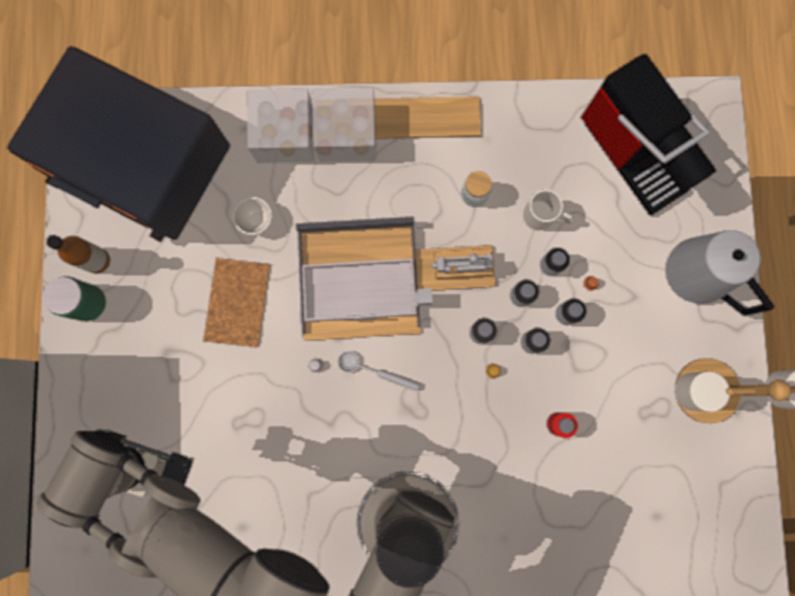

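View pics/s1.png

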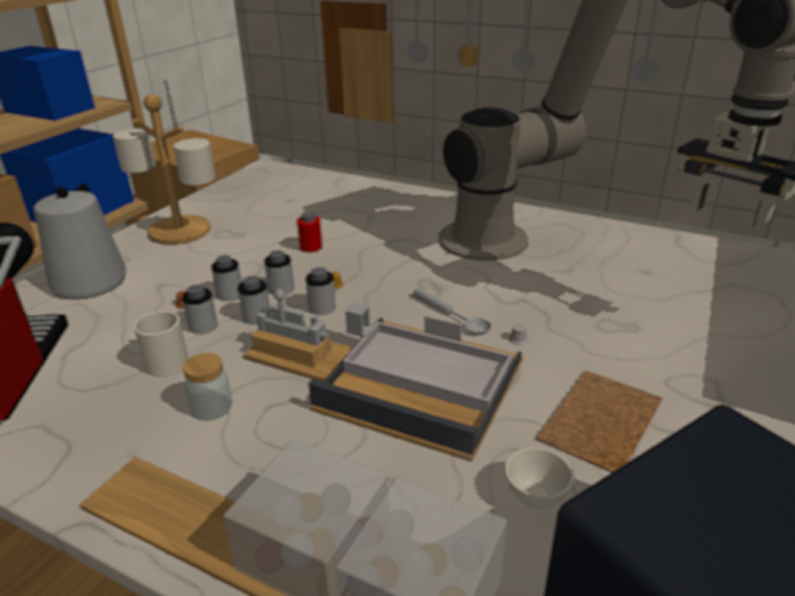

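The top view shows five canisters (556,259), (526,291), (573,311), (484,329) and (538,340). The tray is pulled out around (360,292), the mat is at (238,302) and the bolt is at (463,264). The red look-alike at (562,425) stays untouched. Next I'll zoom in and measure.

```bash
python3 - <<'E'
from h import *
im=bot.capture('top'); hsv=cv2.cvtColor(im,cv2.COLOR_RGB2HSV)
g=im.max(2); m=((g<75)).astype(np.uint8)
m[:, :300]=0; m[:160]=0; m[260:]=0
n,l,st,c=cv2.connectedComponentsWithStats(m)
for i in range(1,n):
    if st[i,4]>25:
        ys,xs=np.where(l==i); (u,v),r=cv2.minEnclosingCircle(np.c_[xs,ys].astype(np.float32)); print(c[i].round(1),(round(u,1),round(v,1),round(r,1)),st[i],ray('top',u,v,72).round(1))
for p in [(218.,260),(270,264),(260,347),(205,342)]: print('mat',ray('top',p[0]/1.42,p[1]/1.42,6).round(1))
for p in [(304,264),(414,262),(416,318),(303,321)]: print('tray rim',ray('top',p[0]/1.42,p[1]/1.42,38).round(1))
cv2.imwrite('pics/c1.png',cv2.resize(im[140:260,205:365,::-1],None,fx=5,fy=5,interpolation=cv2.INTER_CUBIC))
cv2.imwrite('pics/c2.png',cv2.resize(im[150:270,300:450,::-1],None,fx=5,fy=5,interpolation=cv2.INTER_CUBIC))
E
```

```text
[391.5 183.5] (392.1, 182.8, 8.3) [384 175  17  17 138] [ 581.3 -352.6   72. ]
[519.6 179.1] (519.5, 179.5, 3.8) [516 176   8   7  46] [ 581.7 -766.    72. ]
[529.3 211.3] (526.0, 212.5, 18.3) [508 196  37  26 309] [ 473.7 -777.2   72. ]
[369.7 206. ] (370.3, 205.1, 8.3) [362 198  17  16 128] [ 510.1 -278.3   72. ]
[403.  219.1] (403.7, 218.7, 8.5) [396 211  17  17 135] [ 463.7 -383.1   72. ]
[340.4 233.1] (340.9, 232.6, 8.3) [333 225  17  16 128] [ 424.  -180.3   72. ]
[377.6 239.7] (378.2, 239.2, 8.4) [370 232  17  16 133] [ 400.2 -298.1   72. ]
mat [612.  434.3   6. ]
mat [599.4 311.5   6. ]
mat [403.8 334.8   6. ]
mat [418.7 462.7   6. ]
tray rim [591.5 226.9  38. ]
tray rim [589.8 -28.3  38. ]
tray rim [459.1 -29.2  38. ]
tray rim [458.8 230.1  38. ]
```

View pics/c1.png

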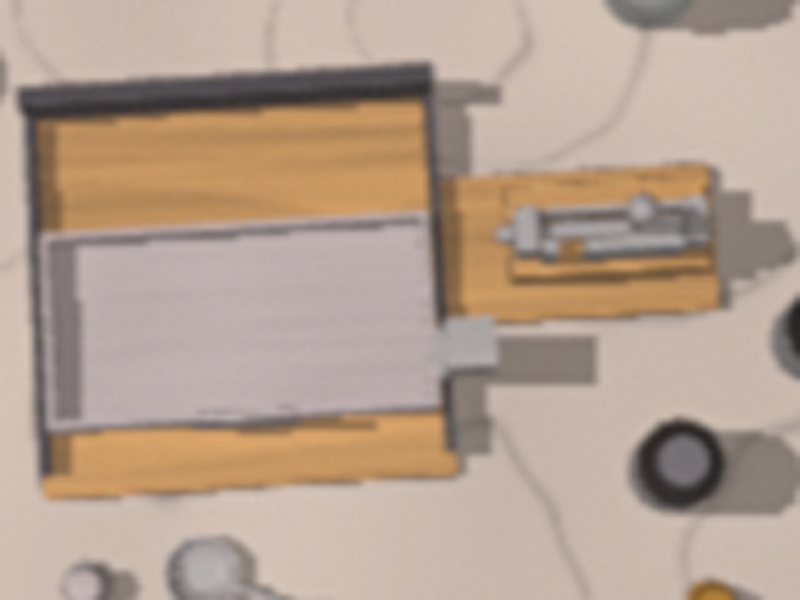

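View pics/c2.png

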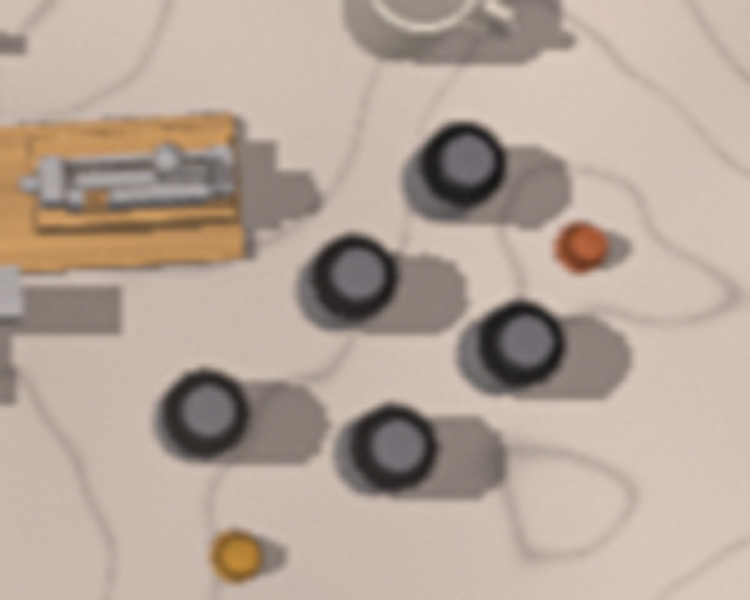

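Crop 1 shows the knob at (645,208), the keeper at (470,342), and the tray rim corners at (42,235), (437,212), (445,410) and (48,432). Crop 2 shows all five lids and buttons, at least 100 mm apart. Closing along x (yaw π/2) clears every neighbour. I'll set out now, gripper shut.

>>> carry_out(
  plan=[
    {"tx":27,"ty":-36,"rz":-0.123},
    {"tx":27,"ty":-36,"rz":-0.123},
    {"tx":27,"ty":-36,"rz":-0.123},
    {"tx":27,"ty":-36,"rz":-0.123},
    {"tx":27,"ty":-36,"rz":-0.123},
    {"tx":27,"ty":-36,"rz":-0.123},
    {"tx":27,"ty":-36,"rz":-0.123},
    {"tx":27,"ty":-36,"rz":-0.123},
    {"tx":27,"ty":-36,"rz":-0.123},
    {"tx":27,"ty":-36,"rz":-0.123},
    {},
    {},
  ],
  gripper=1,
)

```text
invalid input at $.plan[0]: expected keys tx, ty, tz, rx, ry, rz
```

```bash
python3 - <<'E'
from h import *
f=lambda u,v:(205+(u+.5)/5-.5,140+(v+.5)/5-.5)
for n,p,z in [('knob',(645,208),122),('bl',(48,432),38),('br',(445,410),38),('tr',(437,212),38),('tl',(42,235),38),('keep',(470,342),40),('boltL',(505,233),62),('dock fl',(42,497),12),('dock fr',(458,477),12),('tabL',(195,412),74),('tabR',(378,425),74),('backwallL',(22,95),60)]: print(n,ray('top',*f(*p),z).round(1))
E
```

```text
knob [ 581.7 -158.1  122. ]
bl [458.9 227.4  38. ]
br [466.8 -31.5  38. ]
tr [598.2 -30.   38. ]
tl [589.3 230.5  38. ]
keep [510.9 -49.1  40. ]
boltL [578.7 -73.1  62. ]
dock fl [418.6 235.2  12. ]
dock fr [424.8 -39.6  12. ]
tabL [465.7 128.9  74. ]
tabR [454.4  12.4  74. ]
backwallL [678.6 240.   60. ]
```

>>> carry_out(
  plan=[
    {"tx":30,"ty":-36,"tz":0,"rx":0,"ry":0,"rz":-0.12},
    {"tx":30,"ty":-36,"tz":0,"rx":0,"ry":0,"rz":-0.12},
    {"tx":30,"ty":-36,"tz":0,"rx":0,"ry":0,"rz":-0.12},
    {"tx":30,"ty":-36,"tz":0,"rx":0,"ry":0,"rz":-0.12},
    {"tx":30,"ty":-36,"tz":0,"rx":0,"ry":0,"rz":-0.12},
    {"tx":30,"ty":-36,"tz":0,"rx":0,"ry":0,"rz":-0.12},
    {"tx":30,"ty":-36,"tz":0,"rx":0,"ry":0,"rz":-0.12},
    {"tx":30,"ty":-36,"tz":0,"rx":0,"ry":0,"rz":-0.12},
    {"tx":20,"ty":-40,"tz":0,"rx":0,"ry":0,"rz":-0.12},
    {"tx":0,"ty":-45,"tz":0,"rx":0,"ry":0,"rz":-0.12},
    {"tx":0,"ty":-45,"tz":0,"rx":0,"ry":0,"rz":0},
    {"tx":0,"ty":-45,"tz":0,"rx":0,"ry":0,"rz":0},
  ],
  gripper=1,
)

```text
time: 1.35
tool_pos: [435.1, 30.1, 226.5]
tcp_rot: [-3.141, -0.0, 1.601]
contact_force: [0.6, -0.2, 0.3]
grip_width: 1.8
finger_force: 0.0
```

>>> carry_out(
  plan=[
    {"tx":-2,"ty":-42,"tz":0,"rx":0,"ry":0,"rz":0},
    {"tx":-2,"ty":-42,"tz":0,"rx":0,"ry":0,"rz":0},
    {"tx":-2,"ty":-42,"tz":0,"rx":0,"ry":0,"rz":0},
    {"tx":-2,"ty":-42,"tz":-25,"rx":0,"ry":0,"rz":0},
    {"tx":-3,"ty":-43,"tz":-40,"rx":0,"ry":0,"rz":0},
    {"tx":0,"ty":0,"tz":-40,"rx":0,"ry":0,"rz":0},
    {"tx":0,"ty":0,"tz":-20,"rx":0,"ry":0,"rz":0},
    {"tx":0,"ty":0,"tz":0,"rx":0,"ry":0,"rz":0},
    {"tx":0,"ty":0,"tz":0,"rx":0,"ry":0,"rz":0},
  ],
)

```text
time: 2.25
tool_pos: [425.1, -172.8, 108.1]
tcp_rot: [-3.142, -0.0, 1.601]
contact_force: [-0.2, 0.0, 0.3]
grip_width: 0.5
finger_force: 0.0
```

```bash
python3 - <<'E'
from h import *
snap('scene','p1.png',crop=(100,110,320,270),s=3.6)
print(bot.get_obs()['tool_pos'])
E
```

```text
[ 425.64966719 -172.9815946   108.78272474]
```

View pics/p1.png

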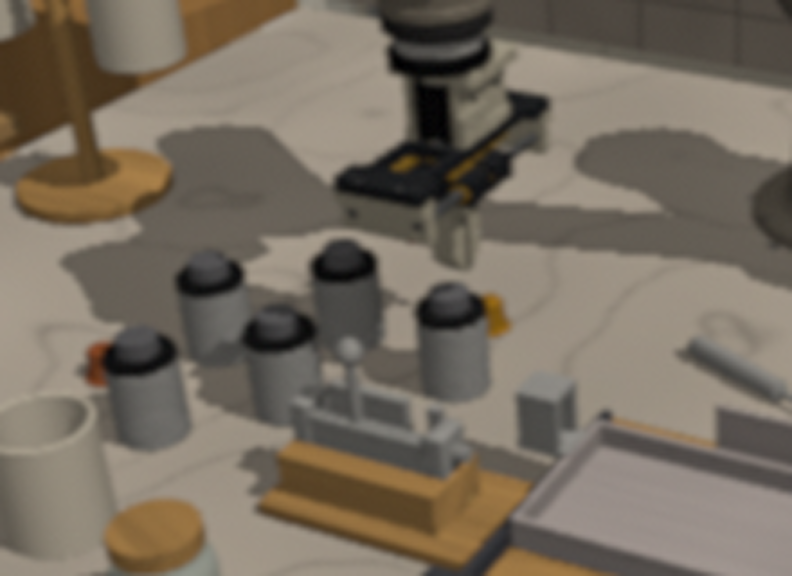

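The shut gripper is above the first canister, with its tip near (458,262) over the button at (450,297). I'll correct by 7 mm in y and press.

>>> carry_out(
  plan=[
    {"tx":-1,"ty":-7,"tz":-8,"rx":0,"ry":0,"rz":0},
    {"tx":0,"ty":0,"tz":-10,"rx":0,"ry":0,"rz":0},
    {"tx":0,"ty":0,"tz":-8,"rx":0,"ry":0,"rz":0},
    {"tx":0,"ty":0,"tz":-6,"rx":0,"ry":0,"rz":0},
    {"tx":0,"ty":0,"tz":-1,"rx":0,"ry":0,"rz":0},
    {"tx":0,"ty":0,"tz":0,"rx":0,"ry":0,"rz":0},
    {"tx":0,"ty":0,"tz":0,"rx":0,"ry":0,"rz":0},
  ],
)

```text
time: 3.0
tool_pos: [424.7, -180.4, 76.9]
tcp_rot: [3.139, 0.002, 1.601]
contact_force: [-5.2, -0.2, 26.8]
grip_width: 0.4
finger_force: 13.4
```

>>> carry_out(
  plan=[
    {"tx":0,"ty":0,"tz":15,"rx":0,"ry":0,"rz":0},
    {"tx":0,"ty":0,"tz":20,"rx":0,"ry":0,"rz":0},
    {"tx":-6,"ty":-29,"tz":0,"rx":0,"ry":0,"rz":0},
    {"tx":-6,"ty":-29,"tz":0,"rx":0,"ry":0,"rz":0},
    {"tx":-6,"ty":-30,"tz":0,"rx":0,"ry":0,"rz":0},
    {"tx":-6,"ty":-30,"tz":0,"rx":0,"ry":0,"rz":0},
    {"tx":0,"ty":0,"tz":0,"rx":0,"ry":0,"rz":0},
    {"tx":0,"ty":0,"tz":0,"rx":0,"ry":0,"rz":0},
  ],
)

```text
time: 3.8
tool_pos: [399.4, -297.5, 109.0]
tcp_rot: [-3.141, -0.001, 1.599]
contact_force: [0.5, 0.1, 0.4]
grip_width: 0.4
finger_force: 0.0
```

```bash
cat >> h.py <<'E'
def lids():
    im=bot.capture('top'); m=(im.max(2)<75).astype(np.uint8); m[:,:300]=0; m[:,450:]=0; m[:160]=0; m[260:]=0
    n,l,st,c=cv2.connectedComponentsWithStats(m)
    for i in range(1,n):
        if st[i,4]>25:
            ys,xs=np.where(l==i); (u,v),r=cv2.minEnclosingCircle(np.c_[xs,ys].astype(np.float32)); print(round(r,1),st[i,4],ray('top',u,v,72)[:2].round(0))
E
python3 - <<'E'
from h import *
snap('scene','p2.png',crop=(100,110,320,270),s=3.6); lids()
print(bot.get_obs()['tool_pos'])
E
```

```text
8.3 124 [ 581. -353.]
19.5 363 [ 487. -308.]
8.2 118 [ 425. -180.]
9.0 32 [ 401. -293.]
15.1 76 [ 361. -424.]
[ 399.76275674 -296.56619012  109.28486948]
```

View pics/p2.png

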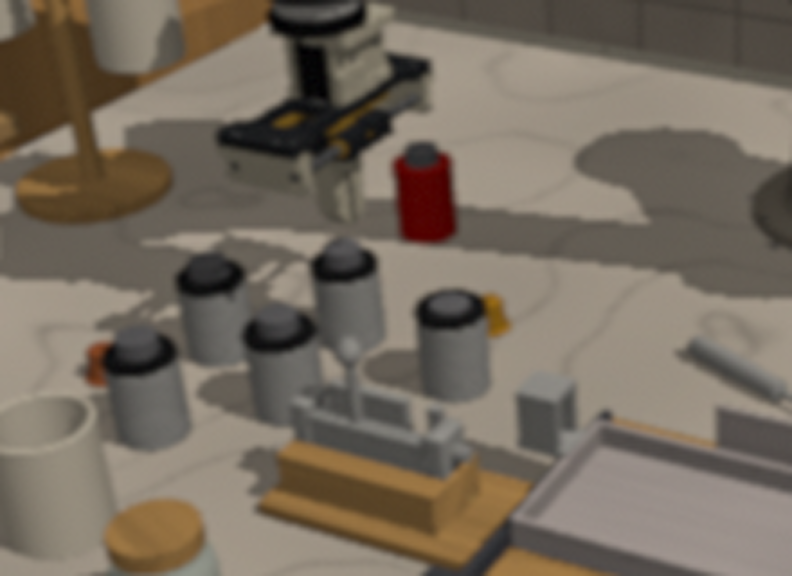

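The first canister's button at (450,300) has stayed down, so it is sound. I'll press the rest.

>>> carry_out(
  plan=[
    {"tx":0,"ty":-1,"tz":-12,"rx":0,"ry":0,"rz":0},
    {"tx":0,"ty":0,"tz":-10,"rx":0,"ry":0,"rz":0},
    {"tx":0,"ty":0,"tz":-6,"rx":0,"ry":0,"rz":0},
    {"tx":0,"ty":0,"tz":-5,"rx":0,"ry":0,"rz":0},
    {"tx":0,"ty":0,"tz":0,"rx":0,"ry":0,"rz":0},
    {"tx":0,"ty":0,"tz":0,"rx":0,"ry":0,"rz":0},
  ],
)

```text
time: 4.5
tool_pos: [400.1, -298.1, 77.2]
tcp_rot: [3.141, -0.001, 1.601]
contact_force: [-1.4, 2.8, 9.7]
grip_width: 0.6
finger_force: 4.8
```

>>> carry_out(
  plan=[
    {"tx":0,"ty":0,"tz":15,"rx":0,"ry":0,"rz":0},
    {"tx":0,"ty":0,"tz":20,"rx":0,"ry":0,"rz":0},
    {"tx":16,"ty":-21,"tz":0,"rx":0,"ry":0,"rz":0},
    {"tx":16,"ty":-21,"tz":0,"rx":0,"ry":0,"rz":0},
    {"tx":16,"ty":-21,"tz":0,"rx":0,"ry":0,"rz":0},
    {"tx":16,"ty":-22,"tz":0,"rx":0,"ry":0,"rz":0},
    {"tx":0,"ty":0,"tz":0,"rx":0,"ry":0,"rz":0},
    {"tx":0,"ty":0,"tz":0,"rx":0,"ry":0,"rz":0},
  ],
)

```text
time: 5.3
tool_pos: [463.4, -383.3, 110.6]
tcp_rot: [-3.14, -0.002, 1.601]
contact_force: [0.3, 0.7, -0.7]
grip_width: 0.4
finger_force: 0.0
```

```bash
python3 - <<'E'
from h import *
lids()
print(bot.get_obs()['tool_pos'])
E
```

```text
24.4 406 [ 572. -404.]
8.2 118 [ 510. -279.]
14.2 75 [ 475. -411.]
12.7 89 [427. -80.]
8.1 67 [ 426. -181.]
5.2 40 [ 429. -510.]
16.2 157 [ 381. -274.]
4.3 31 [ 395. -480.]
[ 463.21393792 -382.85688591  110.88820591]
```

>>> carry_out(
  plan=[
    {"tx":0,"ty":0,"tz":-14,"rx":0,"ry":0,"rz":0},
    {"tx":0,"ty":0,"tz":-10,"rx":0,"ry":0,"rz":0},
    {"tx":0,"ty":0,"tz":-6,"rx":0,"ry":0,"rz":0},
    {"tx":0,"ty":0,"tz":-5,"rx":0,"ry":0,"rz":0},
    {"tx":0,"ty":0,"tz":0,"rx":0,"ry":0,"rz":0},
    {"tx":0,"ty":0,"tz":0,"rx":0,"ry":0,"rz":0},
  ],
)

```text
time: 5.95
tool_pos: [464.0, -383.6, 77.3]
tcp_rot: [3.141, 0.0, 1.601]
contact_force: [-0.6, 2.0, 5.8]
grip_width: 0.5
finger_force: 2.7
```

>>> carry_out(
  plan=[
    {"tx":0,"ty":0,"tz":15,"rx":0,"ry":0,"rz":0},
    {"tx":0,"ty":0,"tz":20,"rx":0,"ry":0,"rz":0},
    {"tx":29,"ty":7,"tz":0,"rx":0,"ry":0,"rz":0},
    {"tx":29,"ty":7,"tz":0,"rx":0,"ry":0,"rz":0},
    {"tx":30,"ty":8,"tz":0,"rx":0,"ry":0,"rz":0},
    {"tx":30,"ty":8,"tz":0,"rx":0,"ry":0,"rz":0},
    {"tx":0,"ty":0,"tz":0,"rx":0,"ry":0,"rz":0},
    {"tx":0,"ty":0,"tz":0,"rx":0,"ry":0,"rz":0},
  ],
)

```text
time: 6.75
tool_pos: [581.8, -353.3, 110.9]
tcp_rot: [-3.14, -0.0, 1.602]
contact_force: [-0.9, 0.5, -0.3]
grip_width: 0.3
finger_force: 0.0
```

```bash
python3 - <<'E'
from h import *
lids()
print(bot.get_obs()['tool_pos'])
E
```

```text
6.1 40 [ 614. -346.]
8.9 29 [ 609. -521.]
11.1 60 [ 604. -392.]
4.8 37 [ 581. -480.]
4.6 33 [ 539. -452.]
5.1 30 [ 519. -263.]
23.3 161 [ 392. -268.]
[ 581.16213808 -353.6989419   111.13384588]
```

>>> carry_out(
  plan=[
    {"tx":0,"ty":0,"tz":-14,"rx":0,"ry":0,"rz":0},
    {"tx":0,"ty":0,"tz":-10,"rx":0,"ry":0,"rz":0},
    {"tx":0,"ty":0,"tz":-6,"rx":0,"ry":0,"rz":0},
    {"tx":0,"ty":0,"tz":-6,"rx":0,"ry":0,"rz":0},
    {"tx":0,"ty":0,"tz":0,"rx":0,"ry":0,"rz":0},
    {"tx":0,"ty":0,"tz":0,"rx":0,"ry":0,"rz":0},
  ],
)

```text
time: 7.4
tool_pos: [581.5, -354.3, 77.3]
tcp_rot: [3.141, 0.001, 1.6]
contact_force: [-4.5, 1.9, 10.6]
grip_width: 0.6
finger_force: 5.2
```

>>> carry_out(
  plan=[
    {"tx":0,"ty":0,"tz":15,"rx":0,"ry":0,"rz":0},
    {"tx":0,"ty":0,"tz":20,"rx":0,"ry":0,"rz":0},
    {"tx":-17,"ty":18,"tz":0,"rx":0,"ry":0,"rz":0},
    {"tx":-18,"ty":18,"tz":0,"rx":0,"ry":0,"rz":0},
    {"tx":-18,"ty":19,"tz":0,"rx":0,"ry":0,"rz":0},
    {"tx":-18,"ty":19,"tz":0,"rx":0,"ry":0,"rz":0},
    {"tx":0,"ty":0,"tz":0,"rx":0,"ry":0,"rz":0},
    {"tx":0,"ty":0,"tz":0,"rx":0,"ry":0,"rz":0},
  ],
)

```text
time: 8.2
tool_pos: [511.3, -279.9, 111.5]
tcp_rot: [3.14, 0.001, 1.601]
contact_force: [-0.4, 0.3, 0.4]
grip_width: 0.1
finger_force: 0.0
```

```bash
python3 - <<'E'
from h import *
lids()
print(bot.get_obs()['tool_pos'])
E
```

```text
15.7 178 [ 605. -310.]
9.3 35 [ 521. -431.]
13.7 69 [ 519. -283.]
10.7 142 [ 474. -382.]
7.6 60 [ 426. -174.]
15.7 139 [ 348. -182.]
[ 511.6813784  -280.37677027  111.32715165]
```

Press the last one, then rise straight up and back off toward (430,-180) with the gripper opening.

>>> carry_out(
  plan=[
    {"tx":-1,"ty":1,"tz":-14,"rx":0,"ry":0,"rz":0},
    {"tx":0,"ty":0,"tz":-10,"rx":0,"ry":0,"rz":0},
    {"tx":0,"ty":0,"tz":-6,"rx":0,"ry":0,"rz":0},
    {"tx":0,"ty":0,"tz":-6,"rx":0,"ry":0,"rz":0},
    {"tx":0,"ty":0,"tz":-1,"rx":0,"ry":0,"rz":0},
    {"tx":0,"ty":0,"tz":0,"rx":0,"ry":0,"rz":0},
  ],
)

```text
time: 8.85
tool_pos: [510.7, -279.5, 76.7]
tcp_rot: [3.139, 0.002, 1.601]
contact_force: [-4.8, 2.8, 21.1]
grip_width: 0.3
finger_force: 10.5
```

>>> carry_out(
  plan=[
    {"tx":0,"ty":0,"tz":20,"rx":0,"ry":0,"rz":0},
    {"tx":0,"ty":0,"tz":30,"rx":0,"ry":0,"rz":0},
    {"tx":0,"ty":10,"tz":30,"rx":0,"ry":0,"rz":0},
    {"tx":-17,"ty":30,"tz":10,"rx":0,"ry":0,"rz":0},
    {"tx":-17,"ty":30,"tz":0,"rx":0,"ry":0,"rz":0},
    {"tx":-17,"ty":30,"tz":0,"rx":0,"ry":0,"rz":0},
    {"tx":-17,"ty":30,"tz":0,"rx":0,"ry":0,"rz":0},
    {"tx":-17,"ty":30,"tz":0,"rx":0,"ry":0,"rz":0},
    {"tx":0,"ty":30,"tz":0,"rx":0,"ry":0,"rz":0},
    {"tx":0,"ty":30,"tz":0,"rx":0,"ry":0,"rz":0},
    {"tx":0,"ty":30,"tz":0,"rx":0,"ry":0,"rz":0},
    {"tx":0,"ty":30,"tz":0,"rx":0,"ry":0,"rz":0},
  ],
  gripper=0,
)

```text
time: 10.05
tool_pos: [425.0, 2.3, 163.8]
tcp_rot: [3.141, -0.0, 1.6]
contact_force: [0.6, -0.5, -0.6]
grip_width: 89.6
finger_force: 0.0
```

```bash
python3 - <<'E'
from h import *
lids()
snap('scene','p3.png',crop=(100,130,320,270),s=3.6)
print(bot.get_obs()['tool_pos'])
E
```

```text
8.3 127 [ 581. -353.]
8.2 118 [ 510. -279.]
8.5 135 [ 463. -383.]
11.7 55 [456. -83.]
8.5 155 [ 425. -179.]
8.9 172 [ 399. -296.]
4.0 29 [407. -61.]
[424.65915439   3.7720063  163.70097125]
```

View pics/p3.png

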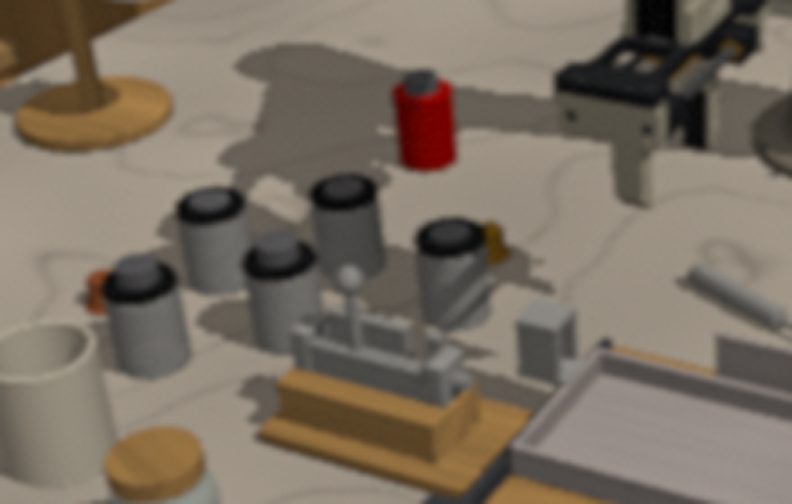

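Three buttons stayed down: C4 (452,235), C5 (345,188) and C3 (210,202). Two popped back up: C2 (278,248) and C1 (138,270). I'll fetch C4 first.

>>> carry_out(
  plan=[
    {"tx":0,"ty":-30,"tz":0,"rx":0,"ry":0,"rz":0},
    {"tx":0,"ty":-31,"tz":0,"rx":0,"ry":0,"rz":0},
    {"tx":0,"ty":-31,"tz":0,"rx":0,"ry":0,"rz":0},
    {"tx":0,"ty":-31,"tz":0,"rx":0,"ry":0,"rz":0},
    {"tx":0,"ty":-31,"tz":0,"rx":0,"ry":0,"rz":0},
    {"tx":0,"ty":-30,"tz":0,"rx":0,"ry":0,"rz":0},
    {"tx":0,"ty":0,"tz":-30,"rx":0,"ry":0,"rz":0},
    {"tx":0,"ty":0,"tz":-30,"rx":0,"ry":0,"rz":0},
    {"tx":0,"ty":0,"tz":-30,"rx":0,"ry":0,"rz":0},
    {"tx":0,"ty":0,"tz":-25,"rx":0,"ry":0,"rz":0},
    {"tx":0,"ty":0,"tz":-15,"rx":0,"ry":0,"rz":0},
    {"tx":0,"ty":0,"tz":0,"rx":0,"ry":0,"rz":0},
  ],
  gripper=0,
)

```text
time: 11.35
tool_pos: [423.6, -182.8, 31.8]
tcp_rot: [-3.138, -0.002, 1.6]
contact_force: [0.8, 0.5, -0.6]
grip_width: 91.6
finger_force: 0.0
```

>>> carry_out(
  plan=[
    {"tx":0,"ty":0,"tz":0,"rx":0,"ry":0,"rz":0},
    {"tx":0,"ty":0,"tz":0,"rx":0,"ry":0,"rz":0},
    {"tx":0,"ty":0,"tz":0,"rx":0,"ry":0,"rz":0},
    {"tx":0,"ty":0,"tz":0,"rx":0,"ry":0,"rz":0},
    {"tx":0,"ty":0,"tz":0,"rx":0,"ry":0,"rz":0},
    {"tx":0,"ty":0,"tz":0,"rx":0,"ry":0,"rz":0},
  ],
  gripper=1,
)

```text
time: 11.95
tool_pos: [425.7, -183.1, 34.3]
tcp_rot: [3.14, 0.001, 1.601]
contact_force: [2.5, 0.5, 3.6]
grip_width: 56.1
finger_force: 30.0
```

>>> carry_out(
  plan=[
    {"tx":0,"ty":0,"tz":20,"rx":0,"ry":0,"rz":0},
    {"tx":0,"ty":0,"tz":28,"rx":0,"ry":0,"rz":0},
    {"tx":0,"ty":0,"tz":28,"rx":0,"ry":0,"rz":0},
    {"tx":0,"ty":10,"tz":28,"rx":0,"ry":0,"rz":0},
    {"tx":4,"ty":28,"tz":16,"rx":0,"ry":0,"rz":0},
    {"tx":8,"ty":30,"tz":0,"rx":0,"ry":0,"rz":0},
    {"tx":8,"ty":30,"tz":0,"rx":0,"ry":0,"rz":0},
    {"tx":8,"ty":30,"tz":0,"rx":0,"ry":0,"rz":0},
    {"tx":8,"ty":30,"tz":0,"rx":0,"ry":0,"rz":0},
    {"tx":10,"ty":30,"tz":0,"rx":0,"ry":0,"rz":0},
    {"tx":10,"ty":30,"tz":0,"rx":0,"ry":0,"rz":0},
    {"tx":10,"ty":30,"tz":0,"rx":0,"ry":0,"rz":0},
  ],
)

```text
time: 13.15
tool_pos: [490.3, 66.6, 153.2]
tcp_rot: [-3.14, 0.0, 1.601]
contact_force: [0.5, 0.3, -2.7]
grip_width: 55.8
finger_force: 30.0
```

>>> carry_out(
  plan=[
    {"tx":10,"ty":28,"tz":0,"rx":0,"ry":0,"rz":0},
    {"tx":10,"ty":28,"tz":0,"rx":0,"ry":0,"rz":0},
    {"tx":10,"ty":28,"tz":0,"rx":0,"ry":0,"rz":0},
    {"tx":9,"ty":24,"tz":0,"rx":0,"ry":0,"rz":0},
    {"tx":0,"ty":0,"tz":0,"rx":0,"ry":0,"rz":0},
    {"tx":0,"ty":0,"tz":0,"rx":0,"ry":0,"rz":0},
  ],
)

```text
time: 13.75
tool_pos: [529.0, 173.3, 152.8]
tcp_rot: [-3.139, 0.001, 1.602]
contact_force: [-0.1, -0.1, -3.1]
grip_width: 56.0
finger_force: 30.0
```

```bash
python3 - <<'E'
from h import *
snap('scene','p4.png',crop=(150,120,400,320),s=3)
print(bot.get_obs()['tool_pos'])
E
```

```text
[529.03040303 172.75308095 153.02583804]
```

View pics/p4.png

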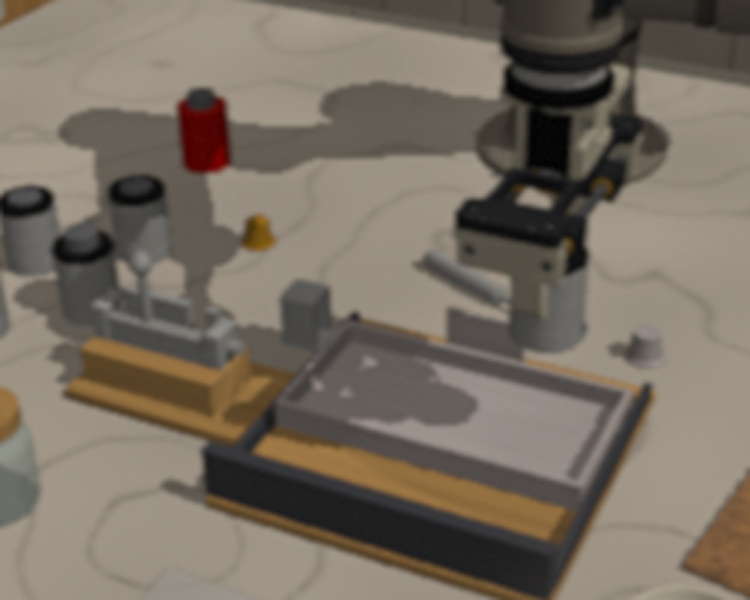

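The canister is held upright above the tray's +y end, with its base near (547,340). I'll lower it in.

>>> carry_out(
  plan=[
    {"tx":3,"ty":0,"tz":-20,"rx":0,"ry":0,"rz":0},
    {"tx":1,"ty":0,"tz":-28,"rx":0,"ry":0,"rz":0},
    {"tx":0,"ty":0,"tz":-25,"rx":0,"ry":0,"rz":0},
    {"tx":0,"ty":0,"tz":-15,"rx":0,"ry":0,"rz":0},
    {"tx":0,"ty":0,"tz":-7,"rx":0,"ry":0,"rz":0},
    {"tx":0,"ty":0,"tz":-2,"rx":0,"ry":0,"rz":0},
    {"tx":0,"ty":0,"tz":-1,"rx":0,"ry":0,"rz":0},
    {"tx":0,"ty":0,"tz":0,"rx":0,"ry":0,"rz":0},
  ],
)

```text
time: 14.6
tool_pos: [534.4, 173.2, 56.6]
tcp_rot: [3.14, -0.0, 1.601]
contact_force: [-1.1, -0.1, -2.3]
grip_width: 56.0
finger_force: 30.0
```

>>> carry_out(
  plan=[
    {"tx":0,"ty":0,"tz":-2,"rx":0,"ry":0,"rz":0},
    {"tx":0,"ty":0,"tz":-1,"rx":0,"ry":0,"rz":0},
    {"tx":0,"ty":0,"tz":-1,"rx":0,"ry":0,"rz":0},
    {"tx":0,"ty":0,"tz":0,"rx":0,"ry":0,"rz":0},
  ],
)

```text
time: 15.0
tool_pos: [534.4, 173.5, 53.1]
tcp_rot: [3.14, -0.0, 1.601]
contact_force: [-2.1, 0.2, 7.5]
grip_width: 55.9
finger_force: 30.0
```

>>> carry_out(
  plan=[
    {"tx":0,"ty":0,"tz":0,"rx":0,"ry":0,"rz":0},
    {"tx":0,"ty":0,"tz":0,"rx":0,"ry":0,"rz":0},
    {"tx":0,"ty":0,"tz":0,"rx":0,"ry":0,"rz":0},
    {"tx":0,"ty":0,"tz":20,"rx":0,"ry":0,"rz":0},
    {"tx":0,"ty":0,"tz":28,"rx":0,"ry":0,"rz":0},
    {"tx":0,"ty":0,"tz":28,"rx":0,"ry":0,"rz":0},
    {"tx":0,"ty":0,"tz":28,"rx":0,"ry":0,"rz":0},
  ],
  gripper=0.2,
)

```text
time: 15.7
tool_pos: [533.8, 173.3, 156.7]
tcp_rot: [-3.141, 0.0, 1.601]
contact_force: [0.4, -0.4, 0.3]
grip_width: 73.5
finger_force: 0.0
```

>>> carry_out(
  plan=[
    {"tx":-10,"ty":-30,"tz":0,"rx":0,"ry":0,"rz":0},
    {"tx":-10,"ty":-30,"tz":0,"rx":0,"ry":0,"rz":0},
    {"tx":-10,"ty":-30,"tz":0,"rx":0,"ry":0,"rz":0},
    {"tx":-10,"ty":-30,"tz":0,"rx":0,"ry":0,"rz":0},
    {"tx":-10,"ty":-30,"tz":0,"rx":0,"ry":0,"rz":0},
    {"tx":-10,"ty":-30,"tz":0,"rx":0,"ry":0,"rz":0},
    {"tx":-10,"ty":-30,"tz":0,"rx":0,"ry":0,"rz":0},
    {"tx":-10,"ty":-30,"tz":0,"rx":0,"ry":0,"rz":0},
    {"tx":-10,"ty":-30,"tz":0,"rx":0,"ry":0,"rz":0},
    {"tx":-10,"ty":-30,"tz":0,"rx":0,"ry":0,"rz":0},
    {"tx":-10,"ty":-30,"tz":0,"rx":0,"ry":0,"rz":0},
    {"tx":0,"ty":0,"tz":0,"rx":0,"ry":0,"rz":0},
  ],
  gripper=0,
)

```text
time: 16.9
tool_pos: [423.2, -159.6, 155.8]
tcp_rot: [3.141, 0.001, 1.597]
contact_force: [-0.0, 1.0, 0.3]
grip_width: 91.7
finger_force: 0.0
```

```bash
python3 - <<'E'
from h import *
lids()
print(bot.get_obs()['tool_pos'])
E
```

```text
8.3 127 [ 581. -353.]
16.3 133 [ 494. -155.]
8.5 92 [ 508. -279.]
8.9 141 [ 466. -382.]
14.9 193 [ 412. -282.]
16.6 245 [ 359. -192.]
[ 423.56732127 -157.98363238  155.72411254]
```

>>> carry_out(
  plan=[
    {"tx":-5,"ty":-28,"tz":0,"rx":0,"ry":0,"rz":0},
    {"tx":-5,"ty":-28,"tz":0,"rx":0,"ry":0,"rz":0},
    {"tx":-5,"ty":-28,"tz":0,"rx":0,"ry":0,"rz":0},
    {"tx":-5,"ty":-28,"tz":0,"rx":0,"ry":0,"rz":0},
    {"tx":-4,"ty":-27,"tz":0,"rx":0,"ry":0,"rz":0},
    {"tx":0,"ty":0,"tz":-28,"rx":0,"ry":0,"rz":0},
    {"tx":0,"ty":0,"tz":-28,"rx":0,"ry":0,"rz":0},
    {"tx":0,"ty":0,"tz":-28,"rx":0,"ry":0,"rz":0},
    {"tx":0,"ty":0,"tz":-28,"rx":0,"ry":0,"rz":0},
    {"tx":0,"ty":0,"tz":-10,"rx":0,"ry":0,"rz":0},
    {"tx":0,"ty":0,"tz":0,"rx":0,"ry":0,"rz":0},
  ],
)

```text
time: 18.05
tool_pos: [399.8, -294.5, 32.7]
tcp_rot: [-3.14, -0.002, 1.602]
contact_force: [-0.3, 0.0, -0.5]
grip_width: 91.5
finger_force: 0.0
```

>>> carry_out(
  plan=[
    {"tx":0,"ty":0,"tz":0,"rx":0,"ry":0,"rz":0},
    {"tx":0,"ty":0,"tz":0,"rx":0,"ry":0,"rz":0},
    {"tx":0,"ty":0,"tz":0,"rx":0,"ry":0,"rz":0},
    {"tx":0,"ty":0,"tz":0,"rx":0,"ry":0,"rz":0},
    {"tx":0,"ty":0,"tz":0,"rx":0,"ry":0,"rz":0},
  ],
  gripper=1,
)

```text
time: 18.55
tool_pos: [400.7, -296.2, 34.5]
tcp_rot: [3.14, 0.002, 1.601]
contact_force: [1.3, 0.2, -1.5]
grip_width: 56.5
finger_force: 13.8
```

>>> carry_out(
  plan=[
    {"tx":0,"ty":0,"tz":0,"rx":0,"ry":0,"rz":0},
    {"tx":0,"ty":0,"tz":20,"rx":0,"ry":0,"rz":0},
    {"tx":0,"ty":0,"tz":28,"rx":0,"ry":0,"rz":0},
    {"tx":0,"ty":0,"tz":28,"rx":0,"ry":0,"rz":0},
    {"tx":0,"ty":10,"tz":28,"rx":0,"ry":0,"rz":0},
    {"tx":0,"ty":28,"tz":20,"rx":0,"ry":0,"rz":0},
    {"tx":6,"ty":30,"tz":0,"rx":0,"ry":0,"rz":0},
    {"tx":6,"ty":30,"tz":0,"rx":0,"ry":0,"rz":0},
    {"tx":6,"ty":30,"tz":0,"rx":0,"ry":0,"rz":0},
    {"tx":6,"ty":30,"tz":0,"rx":0,"ry":0,"rz":0},
    {"tx":6,"ty":30,"tz":0,"rx":0,"ry":0,"rz":0},
    {"tx":10,"ty":30,"tz":0,"rx":0,"ry":0,"rz":0},
  ],
)

```text
time: 19.75
tool_pos: [438.8, -76.3, 157.1]
tcp_rot: [-3.139, -0.001, 1.6]
contact_force: [0.2, -0.6, -2.5]
grip_width: 56.2
finger_force: 30.0
```

>>> carry_out(
  plan=[
    {"tx":15,"ty":30,"tz":0,"rx":0,"ry":0,"rz":0},
    {"tx":15,"ty":30,"tz":0,"rx":0,"ry":0,"rz":0},
    {"tx":15,"ty":30,"tz":0,"rx":0,"ry":0,"rz":0},
    {"tx":16,"ty":30,"tz":0,"rx":0,"ry":0,"rz":0},
    {"tx":16,"ty":30,"tz":0,"rx":0,"ry":0,"rz":0},
    {"tx":16,"ty":27,"tz":0,"rx":0,"ry":0,"rz":0},
    {"tx":0,"ty":0,"tz":0,"rx":0,"ry":0,"rz":0},
    {"tx":0,"ty":0,"tz":0,"rx":0,"ry":0,"rz":0},
  ],
)

```text
time: 20.55
tool_pos: [531.9, 99.4, 156.7]
tcp_rot: [-3.139, 0.001, 1.602]
contact_force: [0.1, -0.4, -3.8]
grip_width: 55.9
finger_force: 30.0
```

>>> carry_out(
  plan=[
    {"tx":1,"ty":-1,"tz":-20,"rx":0,"ry":0,"rz":0},
    {"tx":0,"ty":0,"tz":-28,"rx":0,"ry":0,"rz":0},
    {"tx":0,"ty":0,"tz":-25,"rx":0,"ry":0,"rz":0},
    {"tx":0,"ty":0,"tz":-17,"rx":0,"ry":0,"rz":0},
    {"tx":0,"ty":0,"tz":-7,"rx":0,"ry":0,"rz":0},
    {"tx":0,"ty":0,"tz":-3,"rx":0,"ry":0,"rz":0},
    {"tx":0,"ty":0,"tz":-2,"rx":0,"ry":0,"rz":0},
    {"tx":0,"ty":0,"tz":-1,"rx":0,"ry":0,"rz":0},
    {"tx":0,"ty":0,"tz":0,"rx":0,"ry":0,"rz":0},
  ],
)

```text
time: 21.45
tool_pos: [534.2, 98.2, 55.4]
tcp_rot: [3.14, 0.0, 1.601]
contact_force: [-0.7, -0.2, -3.4]
grip_width: 56.0
finger_force: 30.0
```

>>> carry_out(
  plan=[
    {"tx":0,"ty":0,"tz":-2,"rx":0,"ry":0,"rz":0},
    {"tx":0,"ty":0,"tz":-1,"rx":0,"ry":0,"rz":0},
    {"tx":0,"ty":0,"tz":0,"rx":0,"ry":0,"rz":0},
  ],
)

```text
time: 21.75
tool_pos: [534.6, 98.4, 53.2]
tcp_rot: [3.139, -0.0, 1.601]
contact_force: [-1.6, -0.7, 6.5]
grip_width: 56.4
finger_force: 30.0
```

>>> carry_out(
  plan=[
    {"tx":0,"ty":0,"tz":0,"rx":0,"ry":0,"rz":0},
    {"tx":0,"ty":0,"tz":0,"rx":0,"ry":0,"rz":0},
    {"tx":0,"ty":0,"tz":0,"rx":0,"ry":0,"rz":0},
    {"tx":0,"ty":0,"tz":20,"rx":0,"ry":0,"rz":0},
    {"tx":0,"ty":0,"tz":28,"rx":0,"ry":0,"rz":0},
    {"tx":0,"ty":0,"tz":28,"rx":0,"ry":0,"rz":0},
    {"tx":0,"ty":0,"tz":28,"rx":0,"ry":0,"rz":0},
  ],
  gripper=0.2,
)

```text
time: 22.45
tool_pos: [533.8, 98.3, 156.7]
tcp_rot: [-3.141, 0.0, 1.601]
contact_force: [0.2, 0.5, 0.0]
grip_width: 73.6
finger_force: 0.0
```

>>> carry_out(
  plan=[
    {"tx":-20,"ty":-30,"tz":0,"rx":0,"ry":0,"rz":0},
    {"tx":-20,"ty":-30,"tz":0,"rx":0,"ry":0,"rz":0},
    {"tx":-20,"ty":-30,"tz":0,"rx":0,"ry":0,"rz":0},
    {"tx":-20,"ty":-30,"tz":0,"rx":0,"ry":0,"rz":0},
    {"tx":-20,"ty":-30,"tz":0,"rx":0,"ry":0,"rz":0},
    {"tx":-10,"ty":-30,"tz":0,"rx":0,"ry":0,"rz":0},
    {"tx":0,"ty":-30,"tz":0,"rx":0,"ry":0,"rz":0},
    {"tx":0,"ty":-30,"tz":0,"rx":0,"ry":0,"rz":0},
    {"tx":0,"ty":-30,"tz":0,"rx":0,"ry":0,"rz":0},
    {"tx":0,"ty":0,"tz":0,"rx":0,"ry":0,"rz":0},
  ],
  gripper=0,
)

```text
time: 23.45
tool_pos: [424.2, -174.8, 155.8]
tcp_rot: [3.14, 0.002, 1.598]
contact_force: [-0.5, 0.5, 0.1]
grip_width: 92.0
finger_force: 0.0
```

```bash
python3 - <<'E'
from h import *
lids()
print(bot.get_obs()['tool_pos'])
E
```

```text
8.3 126 [ 581. -353.]
16.3 147 [ 494. -174.]
8.1 57 [ 510. -279.]
9.2 147 [ 466. -381.]
9.9 34 [ 421. -311.]
4.7 36 [ 387. -270.]
17.1 235 [ 359. -210.]
[ 423.82589665 -173.00978721  155.63273379]
```

>>> carry_out(
  plan=[
    {"tx":6,"ty":-30,"tz":0,"rx":0,"ry":0,"rz":0},
    {"tx":6,"ty":-30,"tz":0,"rx":0,"ry":0,"rz":0},
    {"tx":6,"ty":-30,"tz":0,"rx":0,"ry":0,"rz":0},
    {"tx":6,"ty":-30,"tz":0,"rx":0,"ry":0,"rz":0},
    {"tx":6,"ty":-30,"tz":0,"rx":0,"ry":0,"rz":0},
    {"tx":5,"ty":-30,"tz":0,"rx":0,"ry":0,"rz":0},
    {"tx":5,"ty":-29,"tz":0,"rx":0,"ry":0,"rz":0},
    {"tx":0,"ty":0,"tz":-28,"rx":0,"ry":0,"rz":0},
    {"tx":0,"ty":0,"tz":-28,"rx":0,"ry":0,"rz":0},
    {"tx":0,"ty":0,"tz":-28,"rx":0,"ry":0,"rz":0},
    {"tx":0,"ty":0,"tz":-28,"rx":0,"ry":0,"rz":0},
    {"tx":0,"ty":0,"tz":-10,"rx":0,"ry":0,"rz":0},
  ],
)

```text
time: 24.7
tool_pos: [463.1, -378.2, 30.9]
tcp_rot: [-3.138, -0.004, 1.602]
contact_force: [-0.5, 0.2, 0.5]
grip_width: 91.8
finger_force: 0.0
```

>>> carry_out(
  plan=[
    {"tx":0,"ty":0,"tz":0,"rx":0,"ry":0,"rz":0},
    {"tx":0,"ty":0,"tz":0,"rx":0,"ry":0,"rz":0},
    {"tx":0,"ty":0,"tz":0,"rx":0,"ry":0,"rz":0},
    {"tx":0,"ty":0,"tz":0,"rx":0,"ry":0,"rz":0},
    {"tx":0,"ty":0,"tz":0,"rx":0,"ry":0,"rz":0},
    {"tx":0,"ty":0,"tz":0,"rx":0,"ry":0,"rz":0},
  ],
  gripper=1,
)

```text
time: 25.3
tool_pos: [464.8, -381.3, 34.8]
tcp_rot: [3.139, 0.002, 1.601]
contact_force: [3.4, 0.1, 3.9]
grip_width: 56.2
finger_force: 30.0
```

>>> carry_out(
  plan=[
    {"tx":0,"ty":0,"tz":20,"rx":0,"ry":0,"rz":0},
    {"tx":0,"ty":0,"tz":28,"rx":0,"ry":0,"rz":0},
    {"tx":0,"ty":0,"tz":28,"rx":0,"ry":0,"rz":0},
    {"tx":0,"ty":10,"tz":28,"rx":0,"ry":0,"rz":0},
    {"tx":0,"ty":28,"tz":20,"rx":0,"ry":0,"rz":0},
    {"tx":0,"ty":30,"tz":0,"rx":0,"ry":0,"rz":0},
    {"tx":0,"ty":30,"tz":0,"rx":0,"ry":0,"rz":0},
    {"tx":0,"ty":30,"tz":0,"rx":0,"ry":0,"rz":0},
    {"tx":0,"ty":30,"tz":0,"rx":0,"ry":0,"rz":0},
    {"tx":0,"ty":30,"tz":0,"rx":0,"ry":0,"rz":0},
    {"tx":0,"ty":30,"tz":0,"rx":0,"ry":0,"rz":0},
    {"tx":7,"ty":30,"tz":0,"rx":0,"ry":0,"rz":0},
  ],
)

```text
time: 26.5
tool_pos: [469.6, -131.4, 157.3]
tcp_rot: [-3.14, -0.001, 1.6]
contact_force: [0.3, -0.5, -3.1]
grip_width: 55.9
finger_force: 30.0
```

>>> carry_out(
  plan=[
    {"tx":12,"ty":30,"tz":0,"rx":0,"ry":0,"rz":0},
    {"tx":12,"ty":30,"tz":0,"rx":0,"ry":0,"rz":0},
    {"tx":13,"ty":30,"tz":0,"rx":0,"ry":0,"rz":0},
    {"tx":13,"ty":30,"tz":0,"rx":0,"ry":0,"rz":0},
    {"tx":13,"ty":30,"tz":0,"rx":0,"ry":0,"rz":0},
    {"tx":0,"ty":5,"tz":0,"rx":0,"ry":0,"rz":0},
    {"tx":0,"ty":0,"tz":0,"rx":0,"ry":0,"rz":0},
    {"tx":0,"ty":0,"tz":0,"rx":0,"ry":0,"rz":0},
  ],
)

```text
time: 27.3
tool_pos: [533.2, 21.6, 157.4]
tcp_rot: [-3.14, 0.0, 1.601]
contact_force: [0.3, 0.6, -3.5]
grip_width: 56.1
finger_force: 30.0
```

>>> carry_out(
  plan=[
    {"tx":1,"ty":0,"tz":-20,"rx":0,"ry":0,"rz":0},
    {"tx":0,"ty":0,"tz":-28,"rx":0,"ry":0,"rz":0},
    {"tx":0,"ty":0,"tz":-25,"rx":0,"ry":0,"rz":0},
    {"tx":0,"ty":0,"tz":-17,"rx":0,"ry":0,"rz":0},
    {"tx":0,"ty":0,"tz":-7,"rx":0,"ry":0,"rz":0},
    {"tx":0,"ty":0,"tz":-3,"rx":0,"ry":0,"rz":0},
    {"tx":0,"ty":0,"tz":-2,"rx":0,"ry":0,"rz":0},
    {"tx":0,"ty":0,"tz":-1,"rx":0,"ry":0,"rz":0},
    {"tx":0,"ty":0,"tz":-2,"rx":0,"ry":0,"rz":0},
    {"tx":0,"ty":0,"tz":-1,"rx":0,"ry":0,"rz":0},
    {"tx":0,"ty":0,"tz":0,"rx":0,"ry":0,"rz":0},
  ],
)

```text
time: 28.4
tool_pos: [535.7, 22.2, 53.5]
tcp_rot: [3.139, 0.001, 1.601]
contact_force: [-2.6, -0.1, 8.9]
grip_width: 55.7
finger_force: 30.0
```

>>> carry_out(
  plan=[
    {"tx":0,"ty":0,"tz":0,"rx":0,"ry":0,"rz":0},
    {"tx":0,"ty":0,"tz":0,"rx":0,"ry":0,"rz":0},
    {"tx":0,"ty":0,"tz":0,"rx":0,"ry":0,"rz":0},
    {"tx":0,"ty":0,"tz":20,"rx":0,"ry":0,"rz":0},
    {"tx":0,"ty":0,"tz":28,"rx":0,"ry":0,"rz":0},
    {"tx":0,"ty":0,"tz":28,"rx":0,"ry":0,"rz":0},
    {"tx":0,"ty":0,"tz":28,"rx":0,"ry":0,"rz":0},
    {"tx":-20,"ty":-20,"tz":0,"rx":0,"ry":0,"rz":0},
    {"tx":-20,"ty":-30,"tz":0,"rx":0,"ry":0,"rz":0},
    {"tx":-20,"ty":-30,"tz":0,"rx":0,"ry":0,"rz":0},
    {"tx":-20,"ty":-30,"tz":0,"rx":0,"ry":0,"rz":0},
    {"tx":-20,"ty":-30,"tz":0,"rx":0,"ry":0,"rz":0},
  ],
  gripper=0.2,
)

```text
time: 29.6
tool_pos: [434.1, -118.7, 155.8]
tcp_rot: [3.141, 0.0, 1.601]
contact_force: [0.6, -0.2, -0.1]
grip_width: 73.5
finger_force: 0.0
```

```bash
python3 - <<'E'
from h import *
lids()
snap('scene','p5.png',crop=(100,120,400,330),s=2.6)
print(bot.get_obs()['tool_pos'])
E
```

```text
8.3 125 [ 581. -353.]
3.4 29 [ 549. -161.]
16.7 100 [504. -96.]
8.4 137 [ 509. -278.]
9.8 38 [ 444. -239.]
3.9 26 [417. -59.]
4.6 33 [ 406. -204.]
17.5 269 [ 373. -147.]
[ 433.09433515 -120.24238769  155.75545701]
```

View pics/p5.png

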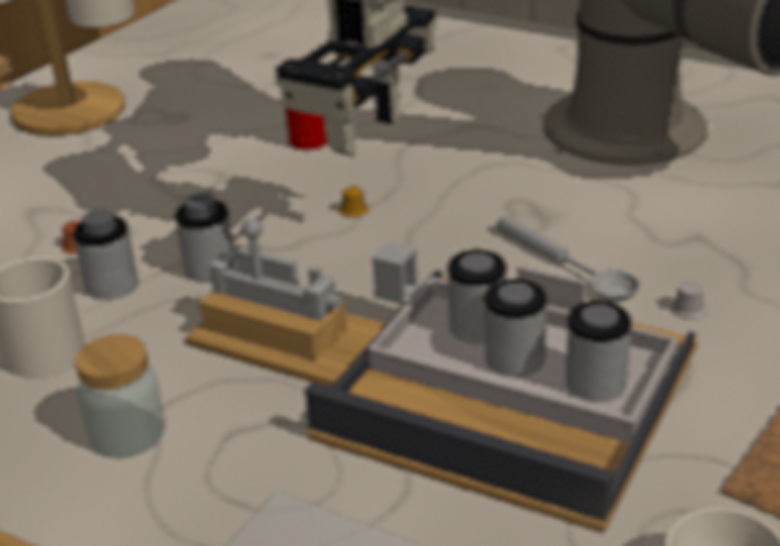

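Three canisters stand in the tray, at (477,265), (515,295) and (598,320). The spacing looks uneven, so I'll measure it later. C2 is still at (509,-278), so I fetch it next.

>>> carry_out(
  plan=[
    {"tx":13,"ty":-26,"tz":0,"rx":0,"ry":0,"rz":0},
    {"tx":13,"ty":-26,"tz":0,"rx":0,"ry":0,"rz":0},
    {"tx":13,"ty":-26,"tz":0,"rx":0,"ry":0,"rz":0},
    {"tx":13,"ty":-26,"tz":0,"rx":0,"ry":0,"rz":0},
    {"tx":13,"ty":-27,"tz":0,"rx":0,"ry":0,"rz":0},
    {"tx":11,"ty":-27,"tz":0,"rx":0,"ry":0,"rz":0},
    {"tx":0,"ty":0,"tz":-25,"rx":0,"ry":0,"rz":0},
    {"tx":0,"ty":0,"tz":-28,"rx":0,"ry":0,"rz":0},
    {"tx":0,"ty":0,"tz":-28,"rx":0,"ry":0,"rz":0},
    {"tx":0,"ty":0,"tz":-28,"rx":0,"ry":0,"rz":0},
    {"tx":0,"ty":0,"tz":-13,"rx":0,"ry":0,"rz":0},
    {"tx":0,"ty":0,"tz":0,"rx":0,"ry":0,"rz":0},
  ],
  gripper=0,
)

```text
time: 30.9
tool_pos: [510.3, -274.6, 31.9]
tcp_rot: [-3.139, -0.002, 1.601]
contact_force: [-0.3, -0.4, 0.6]
grip_width: 92.0
finger_force: 0.0
```

>>> carry_out(
  plan=[
    {"tx":0,"ty":0,"tz":0,"rx":0,"ry":0,"rz":0},
    {"tx":0,"ty":0,"tz":0,"rx":0,"ry":0,"rz":0},
    {"tx":0,"ty":0,"tz":0,"rx":0,"ry":0,"rz":0},
    {"tx":0,"ty":0,"tz":0,"rx":0,"ry":0,"rz":0},
    {"tx":0,"ty":0,"tz":0,"rx":0,"ry":0,"rz":0},
    {"tx":0,"ty":0,"tz":0,"rx":0,"ry":0,"rz":0},
  ],
  gripper=1,
)

```text
time: 31.5
tool_pos: [511.6, -276.0, 34.3]
tcp_rot: [3.14, 0.001, 1.601]
contact_force: [2.6, 0.6, 2.2]
grip_width: 56.2
finger_force: 30.0
```

```bash
python3 - <<'E'
from h import *
im=bot.capture('top')
cv2.imwrite('pics/p6.png',cv2.resize(im[140:260,205:365,::-1],None,fx=5,fy=5,interpolation=cv2.INTER_CUBIC))
E
```

```text
(no output)
```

View pics/p6.png

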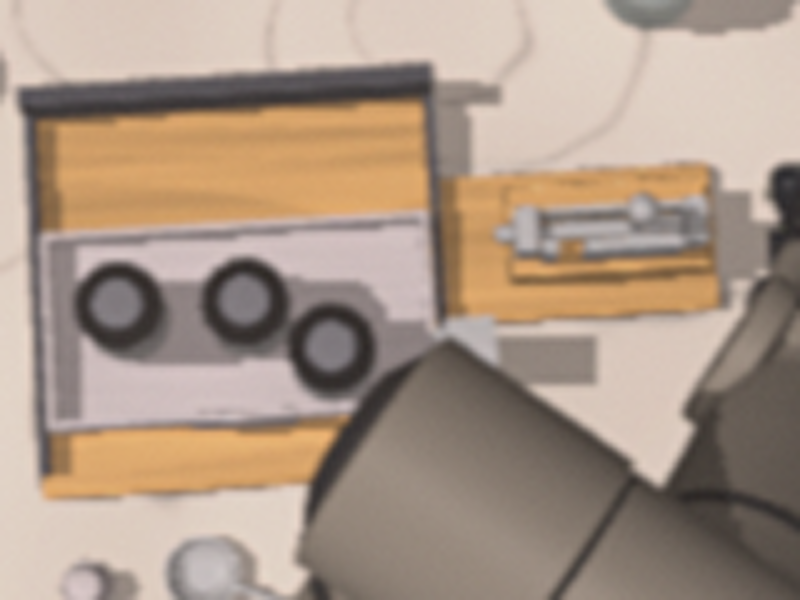

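The canister that was at the tray's -y end has been nudged about 3 cm toward the robot, to (331,345). It is still standing in the tray within limits and touches nothing, so I'm leaving it. Next I carry C2 to the mat.

>>> carry_out(
  plan=[
    {"tx":0,"ty":0,"tz":20,"rx":0,"ry":0,"rz":0},
    {"tx":0,"ty":0,"tz":28,"rx":0,"ry":0,"rz":0},
    {"tx":0,"ty":0,"tz":28,"rx":0,"ry":0,"rz":0},
    {"tx":0,"ty":0,"tz":28,"rx":0,"ry":0,"rz":0},
    {"tx":0,"ty":0,"tz":28,"rx":0,"ry":0,"rz":0},
    {"tx":0,"ty":15,"tz":20,"rx":0,"ry":0,"rz":0},
    {"tx":0,"ty":30,"tz":0,"rx":0,"ry":0,"rz":0},
    {"tx":0,"ty":30,"tz":0,"rx":0,"ry":0,"rz":0},
    {"tx":0,"ty":30,"tz":0,"rx":0,"ry":0,"rz":0},
    {"tx":0,"ty":30,"tz":0,"rx":0,"ry":0,"rz":0},
    {"tx":0,"ty":30,"tz":0,"rx":0,"ry":0,"rz":0},
    {"tx":0,"ty":30,"tz":0,"rx":0,"ry":0,"rz":0},
  ],
)

```text
time: 32.75
tool_pos: [509.9, -79.4, 184.9]
tcp_rot: [-3.139, -0.001, 1.601]
contact_force: [0.7, -0.2, -4.1]
grip_width: 55.7
finger_force: 30.0
```

>>> carry_out(
  plan=[
    {"tx":0,"ty":30,"tz":0,"rx":0,"ry":0,"rz":0},
    {"tx":0,"ty":30,"tz":0,"rx":0,"ry":0,"rz":0},
    {"tx":0,"ty":30,"tz":0,"rx":0,"ry":0,"rz":0},
    {"tx":5,"ty":30,"tz":0,"rx":0,"ry":0,"rz":0},
    {"tx":5,"ty":30,"tz":0,"rx":0,"ry":0,"rz":0},
    {"tx":5,"ty":30,"tz":0,"rx":0,"ry":0,"rz":0},
    {"tx":5,"ty":30,"tz":0,"rx":0,"ry":0,"rz":0},
    {"tx":5,"ty":30,"tz":0,"rx":0,"ry":0,"rz":0},
    {"tx":5,"ty":30,"tz":0,"rx":0,"ry":0,"rz":0},
    {"tx":5,"ty":30,"tz":0,"rx":0,"ry":0,"rz":0},
    {"tx":5,"ty":30,"tz":0,"rx":0,"ry":0,"rz":0},
    {"tx":0,"ty":30,"tz":0,"rx":0,"ry":0,"rz":0},
  ],
)

```text
time: 33.95
tool_pos: [550.5, 280.0, 184.5]
tcp_rot: [-3.139, 0.001, 1.601]
contact_force: [1.0, -0.2, -3.9]
grip_width: 56.1
finger_force: 30.0
```

>>> carry_out(
  plan=[
    {"tx":0,"ty":28,"tz":0,"rx":0,"ry":0,"rz":0},
    {"tx":0,"ty":28,"tz":0,"rx":0,"ry":0,"rz":0},
    {"tx":0,"ty":24,"tz":0,"rx":0,"ry":0,"rz":0},
    {"tx":0,"ty":0,"tz":-28,"rx":0,"ry":0,"rz":0},
    {"tx":0,"ty":0,"tz":-28,"rx":0,"ry":0,"rz":0},
    {"tx":0,"ty":0,"tz":-28,"rx":0,"ry":0,"rz":0},
    {"tx":0,"ty":0,"tz":-26,"rx":0,"ry":0,"rz":0},
    {"tx":0,"ty":0,"tz":-18,"rx":0,"ry":0,"rz":0},
    {"tx":0,"ty":0,"tz":-8,"rx":0,"ry":0,"rz":0},
    {"tx":0,"ty":0,"tz":-3,"rx":0,"ry":0,"rz":0},
    {"tx":0,"ty":0,"tz":0,"rx":0,"ry":0,"rz":0},
    {"tx":0,"ty":0,"tz":0,"rx":0,"ry":0,"rz":0},
  ],
)

```text
time: 35.15
tool_pos: [551.5, 359.5, 47.8]
tcp_rot: [3.14, -0.001, 1.601]
contact_force: [0.6, -0.2, -3.4]
grip_width: 55.8
finger_force: 30.0
```

>>> carry_out(
  plan=[
    {"tx":0,"ty":2,"tz":-4,"rx":0,"ry":0,"rz":0},
    {"tx":0,"ty":0,"tz":-2,"rx":0,"ry":0,"rz":0},
    {"tx":0,"ty":0,"tz":-1,"rx":0,"ry":0,"rz":0},
    {"tx":0,"ty":0,"tz":-1,"rx":0,"ry":0,"rz":0},
    {"tx":0,"ty":0,"tz":0,"rx":0,"ry":0,"rz":0},
  ],
)

```text
time: 35.65
tool_pos: [551.1, 361.7, 40.3]
tcp_rot: [3.14, -0.001, 1.601]
contact_force: [-2.5, 0.3, 5.0]
grip_width: 55.8
finger_force: 30.0
```

>>> carry_out(
  plan=[
    {"tx":0,"ty":0,"tz":0,"rx":0,"ry":0,"rz":0},
    {"tx":0,"ty":0,"tz":0,"rx":0,"ry":0,"rz":0},
    {"tx":0,"ty":0,"tz":0,"rx":0,"ry":0,"rz":0},
    {"tx":0,"ty":0,"tz":20,"rx":0,"ry":0,"rz":0},
    {"tx":0,"ty":0,"tz":28,"rx":0,"ry":0,"rz":0},
    {"tx":0,"ty":0,"tz":28,"rx":0,"ry":0,"rz":0},
    {"tx":0,"ty":0,"tz":28,"rx":0,"ry":0,"rz":0},
    {"tx":0,"ty":0,"tz":28,"rx":0,"ry":0,"rz":0},
    {"tx":0,"ty":-30,"tz":10,"rx":0,"ry":0,"rz":0},
    {"tx":0,"ty":-30,"tz":0,"rx":0,"ry":0,"rz":0},
    {"tx":0,"ty":-30,"tz":0,"rx":0,"ry":0,"rz":0},
    {"tx":0,"ty":-30,"tz":0,"rx":0,"ry":0,"rz":0},
  ],
  gripper=0.1,
)

```text
time: 36.85
tool_pos: [550.8, 240.2, 180.8]
tcp_rot: [3.141, 0.0, 1.601]
contact_force: [1.0, 0.4, -0.3]
grip_width: 82.6
finger_force: 0.0
```

>>> carry_out(
  plan=[
    {"tx":0,"ty":-32,"tz":0,"rx":0,"ry":0,"rz":0},
    {"tx":0,"ty":-32,"tz":0,"rx":0,"ry":0,"rz":0},
    {"tx":0,"ty":-32,"tz":0,"rx":0,"ry":0,"rz":0},
    {"tx":0,"ty":-32,"tz":0,"rx":0,"ry":0,"rz":0},
    {"tx":0,"ty":-32,"tz":0,"rx":0,"ry":0,"rz":0},
    {"tx":0,"ty":-32,"tz":0,"rx":0,"ry":0,"rz":0},
    {"tx":0,"ty":-32,"tz":0,"rx":0,"ry":0,"rz":0},
    {"tx":0,"ty":-32,"tz":0,"rx":0,"ry":0,"rz":0},
    {"tx":0,"ty":-32,"tz":0,"rx":0,"ry":0,"rz":0},
    {"tx":0,"ty":-32,"tz":0,"rx":0,"ry":0,"rz":0},
    {"tx":0,"ty":-32,"tz":0,"rx":0,"ry":0,"rz":0},
    {"tx":0,"ty":-32,"tz":0,"rx":0,"ry":0,"rz":0},
  ],
  gripper=0,
)

```text
time: 38.05
tool_pos: [550.8, -144.2, 180.8]
tcp_rot: [3.141, 0.0, 1.601]
contact_force: [0.2, 0.5, 0.2]
grip_width: 91.9
finger_force: 0.0
```

```bash
python3 - <<'E'
from h import *
lids()
print(bot.get_obs()['tool_pos'])
E
```

```text
10.6 41 [ 612. -281.]
4.8 36 [ 616. -116.]
8.7 143 [ 582. -351.]
4.7 36 [ 565. -245.]
4.6 32 [564. -91.]
16.7 177 [ 518. -186.]
[ 550.9219566  -148.9167391   180.71565601]
```

```bash
python3 - <<'E'
from h import *
print(ray('top',547/1.42,207/1.42,90), ray('top',478/1.42,184/1.42,90))
E
```

```text
[ 699.72236395 -332.76899603   90.        ] [ 757.42201445 -178.03896918   90.        ]
```

>>> carry_out(
  plan=[
    {"tx":4,"ty":-29,"tz":0,"rx":0,"ry":0,"rz":0},
    {"tx":4,"ty":-29,"tz":0,"rx":0,"ry":0,"rz":0},
    {"tx":4,"ty":-29,"tz":0,"rx":0,"ry":0,"rz":0},
    {"tx":4,"ty":-29,"tz":0,"rx":0,"ry":0,"rz":0},
    {"tx":4,"ty":-29,"tz":0,"rx":0,"ry":0,"rz":0},
    {"tx":4,"ty":-29,"tz":0,"rx":0,"ry":0,"rz":0},
    {"tx":6,"ty":-29,"tz":0,"rx":0,"ry":0,"rz":0},
    {"tx":0,"ty":-2,"tz":-10,"rx":0,"ry":0,"rz":0},
    {"tx":0,"ty":0,"tz":-28,"rx":0,"ry":0,"rz":0},
    {"tx":0,"ty":0,"tz":0,"rx":0,"ry":0,"rz":0},
    {"tx":0,"ty":0,"tz":0,"rx":0,"ry":0,"rz":0},
  ],
)

```text
time: 39.2
tool_pos: [580.7, -346.8, 142.4]
tcp_rot: [-3.14, -0.001, 1.601]
contact_force: [0.3, 0.3, -0.6]
grip_width: 91.6
finger_force: 0.0
```

>>> carry_out(
  plan=[
    {"tx":0,"ty":-5,"tz":-28,"rx":0,"ry":0,"rz":0},
    {"tx":0,"ty":0,"tz":-28,"rx":0,"ry":0,"rz":0},
    {"tx":0,"ty":0,"tz":-26,"rx":0,"ry":0,"rz":0},
    {"tx":0,"ty":0,"tz":-17,"rx":0,"ry":0,"rz":0},
    {"tx":0,"ty":0,"tz":0,"rx":0,"ry":0,"rz":0},
  ],
)

```text
time: 39.7
tool_pos: [580.3, -351.6, 42.5]
tcp_rot: [-3.139, -0.002, 1.601]
contact_force: [0.4, -0.4, 0.0]
grip_width: 91.6
finger_force: 0.0
```

>>> carry_out(
  plan=[
    {"tx":0,"ty":0,"tz":0,"rx":0,"ry":0,"rz":0},
    {"tx":0,"ty":0,"tz":0,"rx":0,"ry":0,"rz":0},
    {"tx":0,"ty":0,"tz":0,"rx":0,"ry":0,"rz":0},
    {"tx":0,"ty":0,"tz":0,"rx":0,"ry":0,"rz":0},
    {"tx":0,"ty":0,"tz":0,"rx":0,"ry":0,"rz":0},
    {"tx":0,"ty":0,"tz":0,"rx":0,"ry":0,"rz":0},
  ],
  gripper=1,
)

```text
time: 40.3
tool_pos: [581.9, -353.1, 44.7]
tcp_rot: [3.139, 0.001, 1.601]
contact_force: [3.5, 0.1, 3.1]
grip_width: 56.1
finger_force: 30.0
```

>>> carry_out(
  plan=[
    {"tx":0,"ty":0,"tz":20,"rx":0,"ry":0,"rz":0},
    {"tx":0,"ty":0,"tz":28,"rx":0,"ry":0,"rz":0},
    {"tx":0,"ty":0,"tz":28,"rx":0,"ry":0,"rz":0},
    {"tx":0,"ty":0,"tz":28,"rx":0,"ry":0,"rz":0},
    {"tx":0,"ty":0,"tz":28,"rx":0,"ry":0,"rz":0},
    {"tx":-5,"ty":15,"tz":18,"rx":0,"ry":0,"rz":0},
    {"tx":-5,"ty":30,"tz":0,"rx":0,"ry":0,"rz":0},
    {"tx":-5,"ty":30,"tz":0,"rx":0,"ry":0,"rz":0},
    {"tx":-5,"ty":30,"tz":0,"rx":0,"ry":0,"rz":0},
    {"tx":-5,"ty":30,"tz":0,"rx":0,"ry":0,"rz":0},
    {"tx":-5,"ty":30,"tz":0,"rx":0,"ry":0,"rz":0},
    {"tx":-5,"ty":30,"tz":0,"rx":0,"ry":0,"rz":0},
  ],
)

```text
time: 41.5
tool_pos: [544.8, -156.4, 193.0]
tcp_rot: [-3.14, -0.001, 1.601]
contact_force: [-0.3, 0.5, -1.7]
grip_width: 55.7
finger_force: 30.0
```

>>> carry_out(
  plan=[
    {"tx":-5,"ty":30,"tz":0,"rx":0,"ry":0,"rz":0},
    {"tx":-5,"ty":30,"tz":0,"rx":0,"ry":0,"rz":0},
    {"tx":-5,"ty":30,"tz":0,"rx":0,"ry":0,"rz":0},
    {"tx":-5,"ty":30,"tz":0,"rx":0,"ry":0,"rz":0},
    {"tx":-5,"ty":30,"tz":0,"rx":0,"ry":0,"rz":0},
    {"tx":-5,"ty":30,"tz":0,"rx":0,"ry":0,"rz":0},
    {"tx":-5,"ty":30,"tz":0,"rx":0,"ry":0,"rz":0},
    {"tx":-5,"ty":30,"tz":0,"rx":0,"ry":0,"rz":0},
    {"tx":-5,"ty":30,"tz":0,"rx":0,"ry":0,"rz":0},
    {"tx":-5,"ty":30,"tz":0,"rx":0,"ry":0,"rz":0},
    {"tx":-5,"ty":30,"tz":0,"rx":0,"ry":0,"rz":0},
    {"tx":-5,"ty":30,"tz":0,"rx":0,"ry":0,"rz":0},
  ],
)

```text
time: 42.7
tool_pos: [484.9, 203.1, 193.2]
tcp_rot: [-3.14, 0.001, 1.601]
contact_force: [0.4, 0.1, -2.3]
grip_width: 55.9
finger_force: 30.0
```

>>> carry_out(
  plan=[
    {"tx":-4,"ty":30,"tz":0,"rx":0,"ry":0,"rz":0},
    {"tx":-4,"ty":30,"tz":0,"rx":0,"ry":0,"rz":0},
    {"tx":-4,"ty":30,"tz":0,"rx":0,"ry":0,"rz":0},
    {"tx":-4,"ty":30,"tz":0,"rx":0,"ry":0,"rz":0},
    {"tx":-4,"ty":30,"tz":0,"rx":0,"ry":0,"rz":0},
    {"tx":0,"ty":30,"tz":0,"rx":0,"ry":0,"rz":0},
    {"tx":0,"ty":25,"tz":0,"rx":0,"ry":0,"rz":0},
    {"tx":0,"ty":0,"tz":0,"rx":0,"ry":0,"rz":0},
    {"tx":0,"ty":0,"tz":0,"rx":0,"ry":0,"rz":0},
  ],
)

```text
time: 43.6
tool_pos: [465.2, 406.9, 192.7]
tcp_rot: [-3.14, 0.002, 1.602]
contact_force: [-0.7, -0.5, -2.2]
grip_width: 56.1
finger_force: 30.0
```

```bash
python3 - <<'E'
from h import *
snap('scene','p7.png',crop=(250,100,500,300),s=3)
print(bot.get_obs()['tool_pos'])
E
```

```text
[465.51642088 406.38506674 192.95133671]
```

View pics/p7.png

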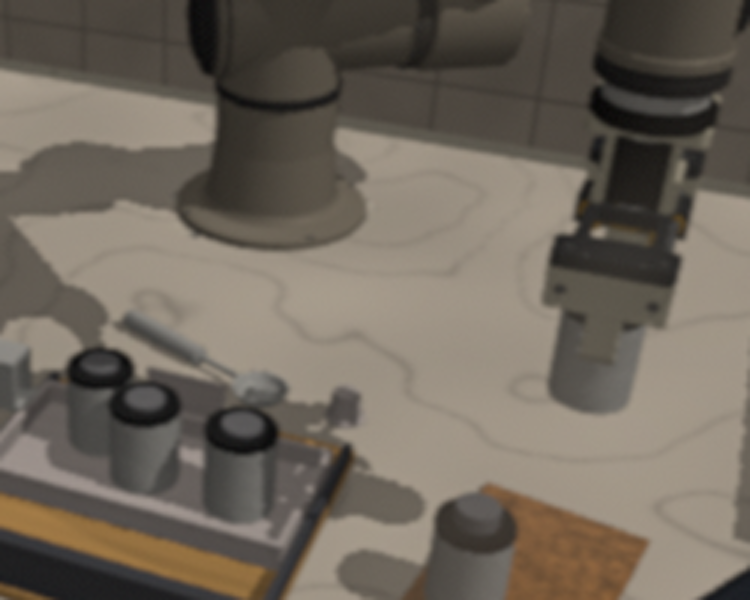

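C2 stands on the mat at (475,510) and C1 is held upright above the near part of the mat at (592,395). I'll lower it.

>>> carry_out(
  plan=[
    {"tx":0,"ty":3,"tz":-28,"rx":0,"ry":0,"rz":0},
    {"tx":0,"ty":0,"tz":-28,"rx":0,"ry":0,"rz":0},
    {"tx":0,"ty":0,"tz":-28,"rx":0,"ry":0,"rz":0},
    {"tx":0,"ty":0,"tz":-28,"rx":0,"ry":0,"rz":0},
    {"tx":0,"ty":0,"tz":-16,"rx":0,"ry":0,"rz":0},
    {"tx":0,"ty":0,"tz":-8,"rx":0,"ry":0,"rz":0},
    {"tx":0,"ty":0,"tz":-3,"rx":0,"ry":0,"rz":0},
    {"tx":0,"ty":0,"tz":-2,"rx":0,"ry":0,"rz":0},
    {"tx":0,"ty":0,"tz":0,"rx":0,"ry":0,"rz":0},
  ],
)

```text
time: 44.55
tool_pos: [466.4, 410.4, 53.6]
tcp_rot: [3.14, -0.001, 1.601]
contact_force: [0.5, 0.1, -1.9]
grip_width: 55.8
finger_force: 30.0
```

>>> carry_out(
  plan=[
    {"tx":0,"ty":0,"tz":-2,"rx":0,"ry":0,"rz":0},
    {"tx":0,"ty":0,"tz":-1,"rx":0,"ry":0,"rz":0},
    {"tx":0,"ty":0,"tz":-1,"rx":0,"ry":0,"rz":0},
    {"tx":0,"ty":0,"tz":0,"rx":0,"ry":0,"rz":0},
  ],
)

```text
time: 44.95
tool_pos: [466.4, 410.8, 50.5]
tcp_rot: [3.14, -0.001, 1.601]
contact_force: [-1.4, -0.9, 7.0]
grip_width: 55.9
finger_force: 30.0
```

>>> carry_out(
  plan=[
    {"tx":0,"ty":0,"tz":0,"rx":0,"ry":0,"rz":0},
    {"tx":0,"ty":0,"tz":0,"rx":0,"ry":0,"rz":0},
    {"tx":0,"ty":0,"tz":0,"rx":0,"ry":0,"rz":0},
    {"tx":0,"ty":0,"tz":20,"rx":0,"ry":0,"rz":0},
    {"tx":0,"ty":0,"tz":28,"rx":0,"ry":0,"rz":0},
    {"tx":0,"ty":0,"tz":28,"rx":0,"ry":0,"rz":0},
    {"tx":0,"ty":0,"tz":28,"rx":0,"ry":0,"rz":0},
    {"tx":0,"ty":0,"tz":28,"rx":0,"ry":0,"rz":0},
    {"tx":-6,"ty":-30,"tz":0,"rx":0,"ry":0,"rz":0},
    {"tx":-6,"ty":-30,"tz":0,"rx":0,"ry":0,"rz":0},
    {"tx":-6,"ty":-30,"tz":0,"rx":0,"ry":0,"rz":0},
    {"tx":-6,"ty":-30,"tz":0,"rx":0,"ry":0,"rz":0},
  ],
  gripper=0.2,
)

```text
time: 46.15
tool_pos: [441.5, 289.2, 180.7]
tcp_rot: [3.141, 0.0, 1.601]
contact_force: [0.1, -0.8, 0.5]
grip_width: 73.3
finger_force: 0.0
```

>>> carry_out(
  plan=[
    {"tx":-6,"ty":-30,"tz":0,"rx":0,"ry":0,"rz":0.1},
    {"tx":-6,"ty":-30,"tz":0,"rx":0,"ry":0,"rz":0.1},
    {"tx":-6,"ty":-30,"tz":0,"rx":0,"ry":0,"rz":0.1},
    {"tx":-6,"ty":-30,"tz":0,"rx":0,"ry":0,"rz":0.1},
    {"tx":-6,"ty":-30,"tz":0,"rx":0,"ry":0,"rz":0.1},
    {"tx":-6,"ty":-30,"tz":0,"rx":0,"ry":0,"rz":0.1},
    {"tx":0,"ty":0,"tz":0,"rx":0,"ry":0,"rz":0},
    {"tx":0,"ty":0,"tz":0,"rx":0,"ry":0,"rz":0},
  ],
  gripper=1,
)

```text
time: 46.95
tool_pos: [406.1, 110.0, 180.9]
tcp_rot: [3.141, 0.0, 2.198]
contact_force: [-0.3, -0.6, -0.2]
grip_width: 14.3
finger_force: 0.0
```

```bash
python3 - <<'E'
from h import *
o=bot.get_obs();print(o['tool_pos'],o['tcp_rot'],o['time'])
im=bot.capture('top')
cv2.imwrite('pics/p8.png',cv2.resize(im[140:270,125:365,::-1],None,fx=3.3,fy=3.3,interpolation=cv2.INTER_CUBIC))
E
```

```text
[406.11506818 110.00146382 180.94568679] [3.14077814e+00 8.07148648e-05 2.19786070e+00] 46.95
```

View pics/p8.png

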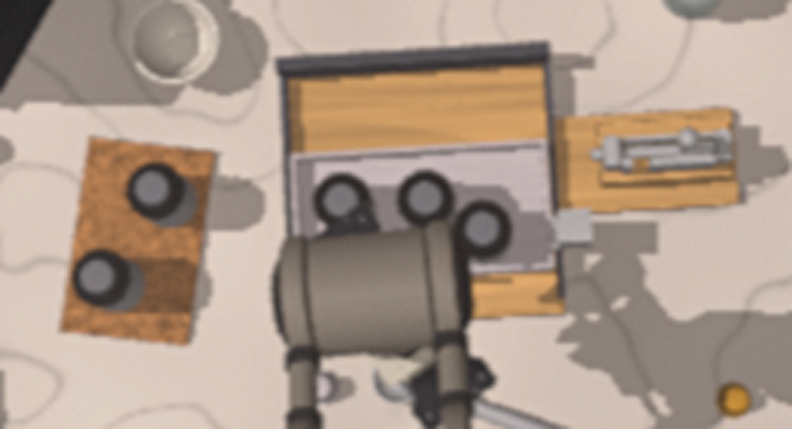

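Both worn canisters stand on the mat at (155,190) and (102,277), and three are in the tray at (342,200), (425,198) and (483,229). Next I turn the closed gripper, descend in front of the tab and push.

>>> carry_out(
  plan=[
    {"tx":0,"ty":-3,"tz":0,"rx":0,"ry":0,"rz":0.12},
    {"tx":0,"ty":-3,"tz":0,"rx":0,"ry":0,"rz":0.12},
    {"tx":0,"ty":-3,"tz":0,"rx":0,"ry":0,"rz":0.12},
    {"tx":0,"ty":-3,"tz":0,"rx":0,"ry":0,"rz":0.12},
    {"tx":0,"ty":-1,"tz":-10,"rx":0,"ry":0,"rz":0.12},
    {"tx":0,"ty":0,"tz":-20,"rx":0,"ry":0,"rz":0.12},
    {"tx":0,"ty":0,"tz":-20,"rx":0,"ry":0,"rz":0.12},
    {"tx":0,"ty":0,"tz":-20,"rx":0,"ry":0,"rz":0.12},
    {"tx":0,"ty":0,"tz":-20,"rx":0,"ry":0,"rz":0.01},
    {"tx":0,"ty":0,"tz":-20,"rx":0,"ry":0,"rz":0},
    {"tx":0,"ty":0,"tz":-14,"rx":0,"ry":0,"rz":0},
    {"tx":0,"ty":0,"tz":0,"rx":0,"ry":0,"rz":0},
  ],
  gripper=1,
)

```text
time: 48.2
tool_pos: [405.0, 98.1, 55.2]
tcp_rot: [3.141, -0.004, -3.112]
contact_force: [0.3, 1.0, 1.0]
grip_width: 0.3
finger_force: 0.0
```

>>> carry_out(
  plan=[
    {"tx":15,"ty":0,"tz":0,"rx":0,"ry":0,"rz":0},
    {"tx":12,"ty":0,"tz":0,"rx":0,"ry":0,"rz":0},
    {"tx":7,"ty":0,"tz":0,"rx":0,"ry":0,"rz":0},
    {"tx":6,"ty":0,"tz":0,"rx":0,"ry":0,"rz":0},
    {"tx":6,"ty":0,"tz":0,"rx":0,"ry":0,"rz":0},
    {"tx":6,"ty":0,"tz":0,"rx":0,"ry":0,"rz":0},
    {"tx":6,"ty":0,"tz":0,"rx":0,"ry":0,"rz":0},
    {"tx":6,"ty":0,"tz":0,"rx":0,"ry":0,"rz":0},
  ],
)

```text
time: 49.0
tool_pos: [469.7, 97.5, 56.5]
tcp_rot: [3.141, -0.001, -3.112]
contact_force: [-3.6, 1.7, 0.2]
grip_width: 0.4
finger_force: 1.6
```

Contact, with friction at about 3.6 N. I'll keep pushing.

>>> carry_out(
  plan=[
    {"tx":7,"ty":0.2,"tz":0,"rx":0,"ry":0,"rz":0},
    {"tx":7,"ty":0.2,"tz":0,"rx":0,"ry":0,"rz":0},
    {"tx":7,"ty":0.2,"tz":0,"rx":0,"ry":0,"rz":0},
    {"tx":7,"ty":0.2,"tz":0,"rx":0,"ry":0,"rz":0},
    {"tx":7,"ty":0.2,"tz":0,"rx":0,"ry":0,"rz":0},
    {"tx":7,"ty":0.2,"tz":0,"rx":0,"ry":0,"rz":0},
    {"tx":7,"ty":0.2,"tz":0,"rx":0,"ry":0,"rz":0},
    {"tx":5,"ty":0.2,"tz":0,"rx":0,"ry":0,"rz":0},
    {"tx":4,"ty":0,"tz":0,"rx":0,"ry":0,"rz":0},
    {"tx":3,"ty":0,"tz":0,"rx":0,"ry":0,"rz":0},
    {"tx":3,"ty":0,"tz":0,"rx":0,"ry":0,"rz":0},
  ],
)

```text
time: 50.1
tool_pos: [522.2, 98.7, 56.6]
tcp_rot: [-3.141, -0.026, -3.111]
contact_force: [-49.2, -1.6, 41.2]
grip_width: 0.4
finger_force: 25.4
```

>>> carry_out(
  plan=[
    {"tx":3,"ty":0,"tz":0,"rx":0,"ry":0,"rz":0},
    {"tx":2,"ty":0,"tz":0,"rx":0,"ry":0,"rz":0},
    {"tx":2,"ty":0,"tz":0,"rx":0,"ry":0,"rz":0},
    {"tx":0,"ty":0,"tz":0,"rx":0,"ry":0,"rz":0},
    {"tx":0,"ty":0,"tz":0,"rx":0,"ry":0,"rz":0},
  ],
)

```text
time: 50.6
tool_pos: [522.2, 98.7, 56.6]
tcp_rot: [-3.141, -0.041, -3.11]
contact_force: [-64.9, -3.0, 52.3]
grip_width: 0.4
finger_force: 33.6
```

>>> carry_out(
  plan=[
    {"tx":-12,"ty":0,"tz":0,"rx":0,"ry":0,"rz":0},
    {"tx":-15,"ty":0,"tz":0,"rx":0,"ry":0,"rz":0},
    {"tx":-25,"ty":0,"tz":0,"rx":0,"ry":0,"rz":0},
    {"tx":-25,"ty":0,"tz":10,"rx":0,"ry":0,"rz":0},
    {"tx":-25,"ty":0,"tz":20,"rx":0,"ry":0,"rz":0},
    {"tx":0,"ty":0,"tz":0,"rx":0,"ry":0,"rz":0},
  ],
)

```text
time: 51.2
tool_pos: [438.8, 98.8, 88.8]
tcp_rot: [-3.141, 0.004, -3.112]
contact_force: [0.1, -0.2, -0.2]
grip_width: 0.6
finger_force: 0.0
```

```bash
python3 - <<'E'
from h import *
o=bot.get_obs();print(o['tool_pos'],o['contact_force'],o['tcp_rot'])
a=bot.capture('top')[130:260,205:365,::-1]; b=bot.capture('scene')[170:320,150:370,::-1]
r=lambda x,w,h:cv2.resize(x,(w,h),interpolation=cv2.INTER_CUBIC)
cv2.imwrite('pics/p9.png',np.hstack([r(a,400,325),r(b,400,273)if 0 else cv2.copyMakeBorder(r(b,400,273),0,52,0,0,0)]))
E
```

```text
[438.78009852  98.75610647  88.82105067] [ 0.05747779 -0.18533414 -0.20732037] [-3.14134345  0.00385964 -3.11213175]
```

View pics/p9.png

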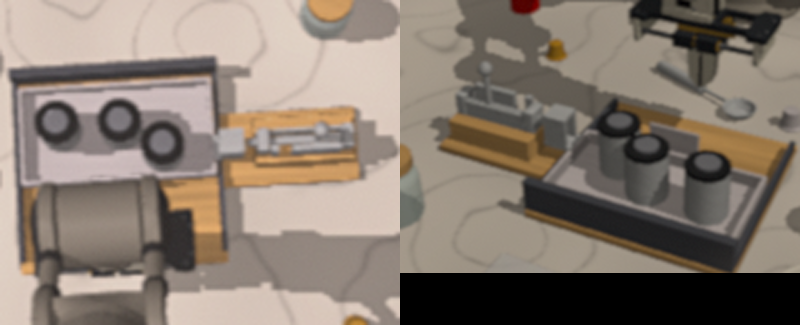

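The tray is home: its far rim is against the stop, the keeper at (232,143) lines up with the bolt, and all three canisters are upright. I'll go to the knob and check its position with both cameras.

```bash
python3 - <<'E'
from h import *
a=(205+(645+.5)/5-.5,140+(208+.5)/5-.5); b=(196.7,207.3)
def P(n):
    m=bot.camera_model(n);return np.array(m['camera_matrix'])@np.c_[m['R'],m['t']]
X=cv2.triangulatePoints(P('top'),P('scene'),np.array(a).reshape(2,1),np.array(b).reshape(2,1));print((X[:3]/X[3]).ravel().round(1), proj('scene',(581.7,-158.1,122)))
# refine: bright ball in scene
im=bot.capture('scene')[195:220,185:210].max(2); print(im[8:18,6:18])
E
```

```text
[ 581.5 -157.5  120.8] [196.0108704  206.85240933]
[[ 99 101 100 100 106 109 110 106 102  99  99  99]
 [100  99 100 105 117 127 129 121 110 102  99  99]
 [100  98  98 108 123 135 139 135 121 108 100  99]
 [ 99  95  96 108 121 133 141 139 128 112 102  99]
 [ 98  92  92 103 117 129 136 135 126 112 101  99]
 [ 97  90  86  94 109 120 125 125 118 106  99  99]
 [ 97  89  83  85  96 104 110 110 105  99  97  98]
 [ 99  95  89  82  84  87  92  94  95  96  97 100]
 [100  98  95  88  80  78  82  88  94  96  99 100]
 [ 99  99  99  93  84  82  91  99 100  98  98  99]]
```

>>> carry_out(
  plan=[
    {"tx":0,"ty":0,"tz":28,"rx":0,"ry":0,"rz":0},
    {"tx":0,"ty":-10,"tz":28,"rx":0,"ry":0,"rz":0},
    {"tx":10,"ty":-25,"tz":28,"rx":0,"ry":0,"rz":0},
    {"tx":15,"ty":-28,"tz":7,"rx":0,"ry":0,"rz":0},
    {"tx":16,"ty":-28,"tz":0,"rx":0,"ry":0,"rz":0},
    {"tx":16,"ty":-28,"tz":0,"rx":0,"ry":0,"rz":0},
    {"tx":16,"ty":-28,"tz":0,"rx":0,"ry":0,"rz":0},
    {"tx":16,"ty":-28,"tz":0,"rx":0,"ry":0,"rz":0},
    {"tx":16,"ty":-28,"tz":0,"rx":0,"ry":0,"rz":0},
    {"tx":16,"ty":-28,"tz":0,"rx":0,"ry":0,"rz":0},
    {"tx":17,"ty":-25,"tz":0,"rx":0,"ry":0,"rz":0},
    {"tx":2,"ty":0,"tz":0,"rx":0,"ry":0,"rz":0},
  ],
  gripper=0.45,
)

```text
time: 52.55
tool_pos: [581.1, -161.1, 176.4]
tcp_rot: [-3.14, 0.001, -3.116]
contact_force: [1.4, -0.4, -0.2]
grip_width: 50.5
finger_force: 0.0
```

>>> carry_out(
  plan=[
    {"tx":0,"ty":3,"tz":-20,"rx":0,"ry":0,"rz":0},
    {"tx":0,"ty":0,"tz":-20,"rx":0,"ry":0,"rz":0},
    {"tx":0,"ty":0,"tz":-20,"rx":0,"ry":0,"rz":0},
    {"tx":0,"ty":0,"tz":-8,"rx":0,"ry":0,"rz":0},
    {"tx":0,"ty":0,"tz":0,"rx":0,"ry":0,"rz":0},
    {"tx":0,"ty":0,"tz":0,"rx":0,"ry":0,"rz":0},
  ],
)

```text
time: 53.15
tool_pos: [579.5, -154.2, 110.3]
tcp_rot: [-3.141, 0.001, -3.112]
contact_force: [0.1, 0.2, 0.1]
grip_width: 50.8
finger_force: 0.0
```

>>> carry_out(
  plan=[
    {"tx":0,"ty":0,"tz":0,"rx":0,"ry":0,"rz":0},
    {"tx":0,"ty":0,"tz":0,"rx":0,"ry":0,"rz":0},
    {"tx":0,"ty":0,"tz":0,"rx":0,"ry":0,"rz":0},
    {"tx":0,"ty":0,"tz":0,"rx":0,"ry":0,"rz":0},
    {"tx":0,"ty":0,"tz":0,"rx":0,"ry":0,"rz":0},
    {"tx":0,"ty":0,"tz":0,"rx":0,"ry":0,"rz":0},
  ],
  gripper=1,
)

```text
time: 53.75
tool_pos: [579.2, -154.7, 110.2]
tcp_rot: [-3.141, 0.001, -3.113]
contact_force: [-0.6, -2.5, 2.9]
grip_width: 18.1
finger_force: 30.0
```

>>> carry_out(
  plan=[
    {"tx":0,"ty":0,"tz":0,"rx":0,"ry":0,"rz":0},
    {"tx":0,"ty":0,"tz":0,"rx":0,"ry":0,"rz":0},
    {"tx":1.5,"ty":0,"tz":-4,"rx":0,"ry":0,"rz":0},
    {"tx":0,"ty":0,"tz":-3,"rx":0,"ry":0,"rz":0},
    {"tx":0,"ty":0,"tz":0,"rx":0,"ry":0,"rz":0},
  ],
  gripper=0.55,
)

```text
time: 54.25
tool_pos: [580.0, -153.7, 101.8]
tcp_rot: [3.141, -0.002, -3.112]
contact_force: [-0.5, -0.1, -0.1]
grip_width: 41.4
finger_force: 0.0
```

>>> carry_out(
  plan=[
    {"tx":0,"ty":0,"tz":0,"rx":0,"ry":0,"rz":0},
    {"tx":0,"ty":0,"tz":0,"rx":0,"ry":0,"rz":0},
    {"tx":0,"ty":0,"tz":0,"rx":0,"ry":0,"rz":0},
    {"tx":0,"ty":0,"tz":0,"rx":0,"ry":0,"rz":0},
    {"tx":0,"ty":0,"tz":0,"rx":0,"ry":0,"rz":0},
  ],
  gripper=1,
)

```text
time: 54.75
tool_pos: [580.5, -154.3, 102.9]
tcp_rot: [-3.141, 0.0, -3.112]
contact_force: [0.7, -0.9, -0.2]
grip_width: 18.0
finger_force: 30.0
```

>>> carry_out(
  plan=[
    {"tx":-0.2,"ty":5,"tz":0,"rx":0,"ry":0,"rz":0},
    {"tx":-0.2,"ty":6,"tz":0,"rx":0,"ry":0,"rz":0},
    {"tx":-0.2,"ty":6,"tz":0,"rx":0,"ry":0,"rz":0},
    {"tx":-0.2,"ty":6,"tz":0,"rx":0,"ry":0,"rz":0},
    {"tx":-0.2,"ty":6,"tz":0,"rx":0,"ry":0,"rz":0},
    {"tx":-0.2,"ty":6,"tz":0,"rx":0,"ry":0,"rz":0},
    {"tx":-0.2,"ty":6,"tz":0,"rx":0,"ry":0,"rz":0},
    {"tx":0,"ty":3,"tz":0,"rx":0,"ry":0,"rz":0},
    {"tx":0,"ty":0,"tz":0,"rx":0,"ry":0,"rz":0},
    {"tx":0,"ty":0,"tz":0,"rx":0,"ry":0,"rz":0},
  ],
)

```text
time: 55.75
tool_pos: [579.2, -114.8, 102.9]
tcp_rot: [-3.134, 0.001, -3.113]
contact_force: [-2.0, -21.8, -2.2]
grip_width: 18.0
finger_force: 30.0
```

>>> carry_out(
  plan=[
    {"tx":0,"ty":2,"tz":0,"rx":0,"ry":0,"rz":0},
    {"tx":0,"ty":2,"tz":0,"rx":0,"ry":0,"rz":0},
    {"tx":0,"ty":0,"tz":0,"rx":0,"ry":0,"rz":0},
    {"tx":0,"ty":0,"tz":0,"rx":0,"ry":0,"rz":0},
  ],
)

```text
time: 56.15
tool_pos: [579.2, -114.1, 102.9]
tcp_rot: [-3.129, 0.001, -3.113]
contact_force: [-1.3, -33.9, -4.1]
grip_width: 18.4
finger_force: 30.0
```

```bash
python3 - <<'E'
from h import *
o=bot.get_obs();print(o['tool_pos'],o['contact_force'],o['tcp_rot'])
a=bot.capture('top')[150:205,270:360,::-1]; b=bot.capture('scene')[190:260,170:270,::-1]
r=lambda x,w,h:cv2.resize(x,(w,h),interpolation=cv2.INTER_CUBIC)
cv2.imwrite('pics/p10.png',np.hstack([cv2.copyMakeBorder(r(a,390,238),0,47,0,0,0),r(b,407,285)]))
E
```

```text
[ 579.24555058 -114.08629009  102.92592274] [ -1.27909971 -33.85189446  -4.14697487] [-3.12943009e+00  9.75694715e-04 -3.11325342e+00]
```

View pics/p10.png

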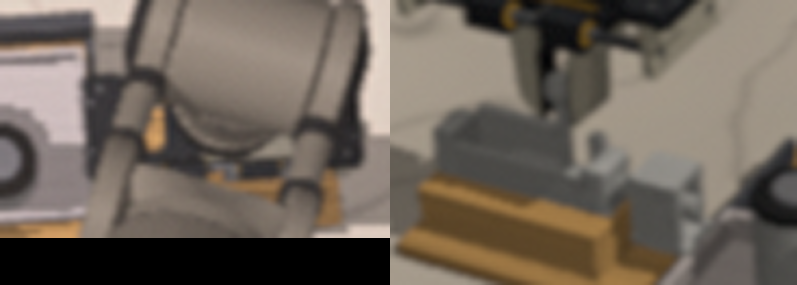

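The picture shows the stem at (572,140) and the bolt hard against its stop. By the pixel geometry of the first top crop, the notch centre is at y≈-115 and the knob is at -114, so they line up. I'll ease the pressure, then lead the handle over.

>>> carry_out(
  plan=[
    {"tx":0,"ty":-3,"tz":0,"rx":0,"ry":0,"rz":0},
    {"tx":0,"ty":-3,"tz":0,"rx":0,"ry":0,"rz":0},
    {"tx":0,"ty":0,"tz":0,"rx":0,"ry":0,"rz":0},
    {"tx":-5.2,"ty":-0.1,"tz":-0.2,"rx":0,"ry":0,"rz":0},
    {"tx":-5.2,"ty":-0.1,"tz":-0.7,"rx":0,"ry":0,"rz":0},
    {"tx":-5.1,"ty":-0.1,"tz":-1.2,"rx":0,"ry":0,"rz":0},
    {"tx":-5,"ty":-0.1,"tz":-1.5,"rx":0,"ry":0,"rz":0},
    {"tx":0,"ty":0,"tz":0,"rx":0,"ry":0,"rz":0},
    {"tx":0,"ty":0,"tz":0,"rx":0,"ry":0,"rz":0},
  ],
)

```text
time: 57.15
tool_pos: [559.9, -115.8, 100.0]
tcp_rot: [-3.136, 0.004, -3.113]
contact_force: [1.7, -15.8, -0.5]
grip_width: 18.2
finger_force: 30.0
```

It is past the cheek without resistance, so it is in the notch. I'll continue the arc.

>>> carry_out(
  plan=[
    {"tx":-9.5,"ty":-1.3,"tz":-4.4,"rx":0,"ry":0,"rz":0},
    {"tx":-8.6,"ty":-1.3,"tz":-6,"rx":0,"ry":0,"rz":0},
    {"tx":-7.4,"ty":-0.2,"tz":-7.4,"rx":0,"ry":0,"rz":0},
    {"tx":-6,"ty":-0.2,"tz":-8.6,"rx":0,"ry":0,"rz":0},
    {"tx":-4.4,"ty":-0.1,"tz":-9.5,"rx":0,"ry":0,"rz":0},
    {"tx":-2.7,"ty":-0.1,"tz":-10.1,"rx":0,"ry":0,"rz":0},
    {"tx":-0.9,"ty":0,"tz":-10.4,"rx":0,"ry":0,"rz":0},
    {"tx":0,"ty":0,"tz":0,"rx":0,"ry":0,"rz":0},
    {"tx":0,"ty":0,"tz":0,"rx":0,"ry":0,"rz":0},
  ],
)

```text
time: 58.05
tool_pos: [518.8, -117.5, 42.7]
tcp_rot: [-3.139, -0.0, -3.112]
contact_force: [-2.9, -12.7, 0.2]
grip_width: 17.9
finger_force: 30.0
```

>>> carry_out(
  plan=[
    {"tx":0,"ty":-2,"tz":0,"rx":0,"ry":0,"rz":0},
    {"tx":0,"ty":0,"tz":0,"rx":0,"ry":0,"rz":0},
    {"tx":0,"ty":0,"tz":0,"rx":0,"ry":0,"rz":0},
    {"tx":0,"ty":0,"tz":0,"rx":0,"ry":0,"rz":0},
    {"tx":0,"ty":0,"tz":15,"rx":0,"ry":0,"rz":0},
    {"tx":0,"ty":0,"tz":25,"rx":0,"ry":0,"rz":0},
    {"tx":0,"ty":0,"tz":28,"rx":0,"ry":0,"rz":0},
    {"tx":-10,"ty":0,"tz":28,"rx":0,"ry":0,"rz":0},
    {"tx":-28,"ty":0,"tz":28,"rx":0,"ry":0,"rz":0},
    {"tx":-28,"ty":-25,"tz":10,"rx":0,"ry":0,"rz":0},
    {"tx":-28,"ty":-25,"tz":0,"rx":0,"ry":0,"rz":0},
    {"tx":-25,"ty":-25,"tz":0,"rx":0,"ry":0,"rz":0},
  ],
  gripper=0.55,
)

```text
time: 59.25
tool_pos: [399.1, -192.8, 177.3]
tcp_rot: [-3.141, 0.001, -3.111]
contact_force: [0.5, -1.0, -0.3]
grip_width: 41.3
finger_force: 0.0
```

```bash
python3 - <<'E'
from h import *
o=bot.get_obs();print(o['tool_pos'],o['contact_force'])
# knob expected level: brightness at projected pixel, upright vs level; lids in tray & mat
t=bot.capture('top'); s=bot.capture('scene')
for n,im in(('top',t),('scene',s)):
  for X in[(520,-115,62),(580,-114,122),(535,-115,62)]:
    u,v=proj(n,X).round().astype(int); print(n,X,(u,v)); print(im[v-4:v+5,u-4:u+5].max(2))
m=(t.max(2)<75).astype(np.uint8)
n,l,st,c=cv2.connectedComponentsWithStats(m)
for i in range(1,n):
    if 80<st[i,4]<260 and 140<c[i][0]<300 and c[i][1]<250:
        ys,xs=np.where(l==i);(u,v),r=cv2.minEnclosingCircle(np.c_[xs,ys].astype(np.float32)); print(round(r,1),ray('top',u,v,91 if u>200 else 78).round())
E
```

```text
[ 399.05540925 -192.83547183  177.32049164] [ 0.51237953 -0.95610224 -0.28115988]
top (520, -115, 62) (np.int64(319), np.int64(204))
[[206 206 203 191 175 162 174 199 206]
 [205 204 193 175 160 148 156 181 201]
 [200 195 185 173 168 158 148 155 182]
 [178 170 169 181 188 178 155 137 147]
 [198 180 171 181 189 183 160 147 165]
 [214 205 188 175 172 166 152 161 192]
 [217 211 196 177 166 157 159 183 205]
 [213 216 209 203 201 197 197 205 210]
 [213 215 213 214 215 214 213 214 213]]
top (580, -114, 122) (np.int64(320), np.int64(182))
[[215 212 213 214 211 213 211 212 211]
 [211 212 211 211 211 211 211 210 209]
 [207 208 207 207 208 208 207 206 204]
 [193 193 193 190 188 188 188 187 184]
 [155 154 154 148 141 141 139 135 132]
 [119 121 126 123 121 120 118 113 112]
 [138 142 148 149 146 146 149 149 151]
 [169 174 175 175 175 177 177 177 180]
 [180 184 183 181 181 179 179 176 175]]
top (535, -115, 62) (np.int64(319), np.int64(199))
[[151 142 140 164 175 146 120 114 118]
 [141 141 142 167 176 153 140 146 148]
 [197 195 188 186 182 167 177 195 199]
 [216 215 211 201 183 168 186 210 214]
 [21
[... 834 characters left out ...]
56 155 153]
 [158 157 157 157 157 155 153 150 148]
 [156 156 156 154 153 150 147 145 144]
 [153 152 150 150 146 144 144 145 147]
 [148 146 145 144 144 145 147 150 153]]
scene (535, -115, 62) (np.int64(223), np.int64(222))
[[158 156 143 117 103 112 124 131 131]
 [158 156 144 124 117 121 121 120 119]
 [156 151 142 133 131 128 117 105 105]
 [152 145 139 137 135 127 111 101 107]
 [145 140 137 134 132 128 124 123 133]
 [129 127 126 126 130 138 146 148 153]
 [104 100 104 112 128 145 155 156 157]
 [ 87  81  86 103 124 142 150 152 152]
 [ 79  77  85 102 123 137 141 145 147]]
40.1 [665. 104.  91.]
8.4 [603. 178.  91.]
8.2 [604.  97.  91.]
8.5 [574.  44.  91.]
8.4 [550. 356.  78.]
8.4 [467. 408.  78.]
```

The handle ball sits level at the expected place, and all five canisters are where they belong. The robot is clear of everything, so I'm handing in.

```bash
python3 -c "
from plant import bot
print(bot.close_job())"
```

```text
the job is handed in; nothing more can be done
None
```

The job is handed in, result not reported: three sound canisters are in the tray, two worn ones on the mat, the tray is home, and the bolt is shot with its handle down in the notch.

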